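# Latch two title-strip holders into the rack and zero the play counter

### The job

In each of the rack's two lanes, press the sprung latch sill down behind the amber title-strip holder, push the holder forward under the guard bar until it is fully home in its slot, and let the sill snap back up behind it. Once both holders are latched in, turn the play counter's reset knob back counter-clockwise to its zero stop. Leave the other things on the worktop where they stand.

Things in the scene. Friction and masses are not known exactly. Their poses are not given: they have to be found in the camera images.
- rack: Fixed metal strip rack, 315 x 164 mm. Origin on the worktop below the slot mouths, midway between the lanes; x = direction of insertion (away from the robot), y left, z up. Two lanes along x at y = +36 and -36 mm, 64 mm wide between 8 mm walls (x = -105 to 97 mm, tops 33 mm up). A 4 mm thick ledge runs behind the end wall to x = 150 mm.
- bar (a point): Middle of the underside of the first guard bar, which crosses both lanes at rack x = 20 to 30 mm; underside 30 mm, top 35 mm above the worktop. A holder on the raised sill runs into it; on the pressed sill it passes under. A second, equal bar lies at x = 70 to 80 mm.
- slot_left (a point): Mouth of the left slot: centre line of the lane, on the channel floor, 16 mm above the worktop, at rack x = 0, y = +36 mm, where the sill ends. Channel: x = 0 to 89 mm, closed by an end wall. A holder is home when its rear edge is 0 to 5 mm past the mouth (its origin 42 to 47 mm past it), so that the sill can rise behind it.
- slot_right (a point): Mouth of the right slot: centre line of the lane, on the channel floor, 16 mm above the worktop, at rack x = 0, y = -36 mm, where the sill ends. Channel: x = 0 to 89 mm, closed by an end wall. A holder is home when its rear edge is 0 to 5 mm past the mouth (its origin 42 to 47 mm past it), so that the sill can rise behind it.
- press_left (a point): Centre of the ribbed pressing place on top of the left sill, moving with it, 131 mm behind the slot mouth. The sill is a dark steel plate 155 x 61 x 6 mm, the floor of the loading bay, rack x = -155 to 0 mm, y = +36 mm. A finger pressing it down here, behind the holder, can slide forward along it to its front end, pushing the holder.
- press_right (a point): Centre of the ribbed pressing place on top of the right sill, moving with it, 131 mm behind the slot mouth. The sill is a dark steel plate 155 x 61 x 6 mm, the floor of the loading bay, rack x = -155 to 0 mm, y = -36 mm. A finger pressing it down here, behind the holder, can slide forward along it to its front end, pushing the holder.
- holder_left: Left (+y) title-strip holder: a flat amber plastic plate carrying two white paper strips, 84 mm (x, along the lane) by 60 mm (y) by 10 mm thick, about 60 g. Origin at the centre of its underside, x along the lane. Starts lying on the raised sill of the left lane, its front edge 4 to 14 mm short of the slot mouth.
- holder_right: Right (-y) title-strip holder: a flat amber plastic plate carrying two white paper strips, 84 mm (x, along the lane) by 60 mm (y) by 10 mm thick, about 60 g. Origin at the centre of its underside, x along the lane. Starts lying on the raised sill of the right lane, its front edge 4 to 14 mm short of the slot mouth.
- sill_left (a joint): Latch sill of the left (+y) lane, in m: 0 = sprung up (top face 25.5 mm above the worktop); grows as it is pressed straight down; stop at 0.009 (top 16.5 mm up, 0.5 mm above the channel floor). Starts to move at 3 N, 7.5 N fully down; springs back up when let go. Pressed 7 mm or more, it lets the holder pass under the guard bar.
- sill_right (a joint): Latch sill of the right (-y) lane, in m: 0 = sprung up (top face 25.5 mm above the worktop); grows as it is pressed straight down; stop at 0.009 (top 16.5 mm up, 0.5 mm above the channel floor). Starts to move at 3 N, 7.5 N fully down; springs back up when let go. Pressed 7 mm or more, it lets the holder pass under the guard bar.
- play_counter: Fixed grey play-counter housing, 90 x 90 x 40 mm tall, origin at the centre of its underside; its front with the number window faces its -x. The reset knob stands on the middle of its top.
- knob (a joint): Reset knob angle in rad: 0 = zero stop, with the knob's grip bar along the housing's x axis and its white mark at the front (-x) end; grows as the knob is turned clockwise seen from above (hard stop at 1.6). Starts between 0.7 and 1.35. Light friction of 0.04 N m, stays where left.
- knob_grip (a point): Point on the vertical axis of the black reset knob at gripping height, 77 mm above the worktop. The knob has an upright grip bar 42 mm long, 14 mm thick, whose top is 84 mm and bottom is 52 mm above the worktop, on a disc of 44 mm diameter. The point's x axis lies along the bar.
- socket_a: Bystander: white porcelain lamp socket, 40 mm diameter, 46 mm tall, standing on the ledge at the far end of the rack. Origin at the centre of its underside.
- socket_b: Bystander: second porcelain lamp socket, same size, standing on the worktop some 110 mm in front (towards the robot) of the play counter. Origin at the centre of its underside.
- gear: Bystander: worn brass cam gear, 64 mm diameter, 18 mm tall, lying beyond the play counter. Origin at the centre of its underside.
- grille: Bystander: L-shaped chrome speaker grille corner, legs 100 mm, 22 mm tall, far left. Origin at the outer corner, underside.
- driver: Bystander: screwdriver lying at the left. Origin near its middle.
- jar: Bystander: small glass jar, 60 mm diameter, 80 mm tall, at the right. Origin at the centre of its underside.
Not all that is in view belongs to the job. Leave any brown look-alike of the holder_left alone. Several things have the shape of the play_counter; the one meant has the colours described above.

How it is judged:
By the outcome, as a careful person would: the job done as asked, in the order asked, and still so for the second after the job is handed in, with the robot touching nothing.
It also fails if it takes over 58 s, if anything falls off the work surface, if the arm or the gripper's body presses on something with over 40 N, if the wrist force passes 120 N, or if a joint passes its speed limit or range.

### The arm

A 6-joint arm with a two-finger parallel gripper is mounted at the origin on the work surface. World frame = base frame: x ahead of the robot, y to its left, z up, the work surface at z = 0. Lengths are in mm, angles in rad, forces in N, time in s.
With the tool pointing down it reaches from about 300 to 850 mm from the base axis. Payload 5.4 kg.
Tool frame: the origin (TCP) lies on the centre line of the jaws, within the pads' length; the fingertips stand 14 mm ahead of it and the grasp point (between the pads) lies 5 mm behind it; z points along the fingers, y is the direction in which the jaws open and shut (so a half turn about z gives the same grasp; the last joint's range is limited). The gripper opens to 85 mm and grips with 20 to 120 N. Pads are 22 mm wide; open, the fingers measure 114 mm over their backs; the gripper's body (76 mm by 85 mm) begins 54 mm behind the grasp point. The pads swing forward as they close: fully open they stand 13 mm farther back than shut.
Start: joints at [-1.46, 0.158, 1.597, -0, 1.386, -0.21], TCP at [181.288, -545.656, 208.199] pointing down, gripper open.
Joint ranges: [-2.91, 2.91], [-0.94, 2.29], [0.18, 2.7], [-1.29, 4.43], [0.17, 2.64], [-3, 3]. Speed limits (rad/s): [2.57, 2.57, 3.14, 3.14, 3.14, 3.14].

### API

Orientations are given as [roll, pitch, yaw] about the fixed x, y, z axes, in that order (R = Rz(yaw) Ry(pitch) Rx(roll)).
In Python, from rig import r gives the robot as it stands. The module is installed in compiled form; this text tells all that it offers.
- The arm moves only by the tool drive_tool, never from a script. Its argument "moves" is one flat list of numbers, 7 for each row, row after row: the finger opening in mm, from 0 to 85.4, then the shift along the tool's x, y, z in mm, then the turn, a rotation vector about the tool's x, y, z in rad. A call has 1 to 20 rows; each row shifts and turns the commanded pose from where the row before left it, along the tool's axes as they then stand; what a row does not reach is not made up. A row lasts 1/12 s, in which the tool goes at most 41.7 mm and 7.16 degrees, less where a joint would pass 70% of its speed; a pose out of reach is approached as far as the arm can. A call is refused whole if a number of a shift passes 41.7 or a number of a turn 0.125, either way. A call with a gripper value outside its range is refused whole. The fingers move at their own pace and stop on an object; the grip force is fixed at half the most. Time passes only in rows, so rows that do not move let the fingers close. It gives the time, the measured TCP pose, the force and the opening at its end, in the units of the state.
- r.sense(): the state, without advancing time (a new reading comes with each control period).
- r.snapshot(name): name is "scene" or "top"; returns the picture (480x640x3 uint8, blue, green, red); there is no depth.
- r.camera_model(name): a dict with "camera_matrix" (3x3 intrinsics, pixels), "k1" (the pictures are not rectified: a ray, as slopes to the right and down, at radius r is drawn at 1 + k1 r^2 times it, then the intrinsics apply), "eye" and "attitude" of the camera in the world. Camera axes: x right, y down, z forward; pixel columns grow to the right and rows downward; lengths in mm; the calibration is good to about 2 mm. A picture is of the moment at which its call begins. camera_model takes no time and is no camera call.
- r.sign_off(): hands the job in, once; it reports no verdict.
The state is a dict: "time_s": time; "qpos": joint angles; "dq": joint speeds; "effort": joint torques, N m; "eef_pos": TCP position; "orientation": TCP orientation; "wrist_force": force on the tool from outside, world axes, zero at the start; "torque": the same for the moment, N m; "grip_width": finger opening in mm.
Only numpy, scipy, OpenCV 4.12 (cv2) and the standard library are available. Lean on these libraries where they do the work, as an engineer would, in place of code of your own. Each camera call takes 0.05 s, during which the arm holds its last target.

## Working session

There is one attempt and no reset: what is moved stays moved. The work goes in short steps, Python scripts to look and compute and a tool call to move; the robot and the scene stay as the last step left them, time stands still between calls to the robot, and variables do not carry over. Pictures are saved under pics/ and viewed, and the job is handed in when it is done.

Besides the shell and the picture viewer there is one more tool, called after "Request:" by a JSON object that holds its "fn" and its "kwargs". drive_tool: Moves the arm, as the interface text tells. Its arguments: {"type":"object","properties":{"moves":{"type":"array","items":{"type":"number"}}},"required":["moves"]}

```bash
mkdir -p pics; python3 - <<'E'
from rig import r
import cv2
for n in("scene","top"):
    im=r.snapshot(n); cv2.imwrite(f"pics/{n}0.png",im)
    m=r.camera_model(n); print(n,m)
print(r.sense())
E
```

```text
scene {'camera_matrix': array([[508.43331348,   0.        , 315.04785055],
       [  0.        , 508.43331348, 248.68226434],
       [  0.        ,   0.        ,   1.        ]]), 'k1': 0.03210862361577715, 'eye': array([1009.6724312 , -378.91791307,  933.86123436]), 'attitude': array([-2.50212749,  0.00479473,  0.87957144])}
top {'camera_matrix': array([[517.07877905,   0.        , 319.67793431],
       [  0.        , 517.07877905, 239.35354167],
       [  0.        ,   0.        ,   1.        ]]), 'k1': -0.1071996032953895, 'eye': array([ 334.29084883,   -3.148553  , 1111.21285921]), 'attitude': array([-2.96120229, -0.00333385, -1.58401614])}
{'time_s': 0.1, 'qpos': array([-1.46009954e+00,  1.59005212e-01,  1.59812269e+00,  3.85569287e-05,
        1.38617890e+00, -2.10105511e-01]), 'dq': array([ 0.00037112, -0.00259571, -0.00407745,  0.00077794,  0.00086134,
        0.00170782]), 'effort': array([-1.74822844e-04, -3.96990287e+01, -3.32337570e+01, -2.24622645e-04,
        4.20772805e-03,  2.03786283e-05]), 'eef_pos': array([ 181.23733674, -545.08132667,  207.29639833]), 'orientation': array([-3.13992411e+00, -3.94563458e-04,  3.20794860e-01]), 'wrist_force': array([-0.73872728, -0.51032173,  0.49968597]), 'torque': array([0.00617364, 0.02631985, 0.03166212]), 'grip_width': 85.17614310652293}
```

View pics/scene0.png

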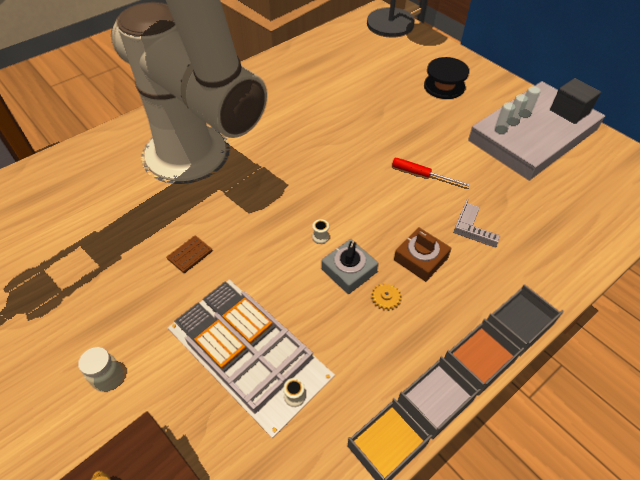

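View pics/top0.png

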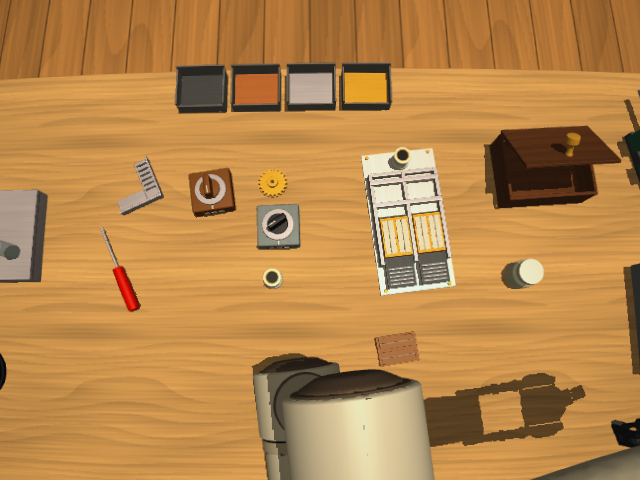

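```bash
cat > h.py <<'E'
import numpy as np, cv2
from scipy.spatial.transform import Rotation as R
from rig import r
def ray(n,p):
    m=r.camera_model(n); K=m["camera_matrix"]
    p=np.array(p,float).reshape(-1,1,2)
    u=cv2.undistortPoints(p,K,np.array([m["k1"],0,0,0.])).reshape(-1,2)
    d=np.c_[u,np.ones(len(u))]@R.from_euler('xyz',m["attitude"]).as_matrix().T
    return m["eye"],d
def plane(n,p,z):
    e,d=ray(n,p); return e+d*((z-e[2])/d[:,2])[:,None]
def proj(n,P):
    m=r.camera_model(n); Rm=R.from_euler('xyz',m["attitude"]).as_matrix()
    c=(np.atleast_2d(P)-m["eye"])@Rm
    return cv2.projectPoints(c,np.zeros(3),np.zeros(3),m["camera_matrix"],np.array([m["k1"],0,0,0.]))[0].reshape(-1,2)
E
python3 - <<'E'
import cv2,numpy as np
t=cv2.imread("pics/top0.png"); s=cv2.imread("pics/scene0.png")
cv2.imwrite("pics/c1.png",cv2.resize(t[140:300,350:470],None,fx=3.75,fy=3.75,interpolation=cv2.INTER_CUBIC))
cv2.imwrite("pics/c2.png",cv2.resize(s[275:440,160:340],None,fx=3.6,fy=3.6,interpolation=cv2.INTER_CUBIC))
cv2.imwrite("pics/c3.png",np.hstack([cv2.resize(t[195:255,248:308],(400,400),interpolation=cv2.INTER_CUBIC),cv2.resize(s[230:300,315:385],(400,400),interpolation=cv2.INTER_CUBIC)]))
E
```

```text
(no output)
```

View pics/c1.png

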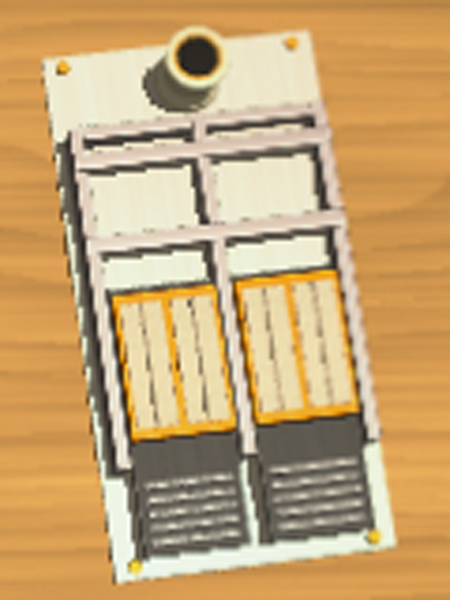

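View pics/c2.png

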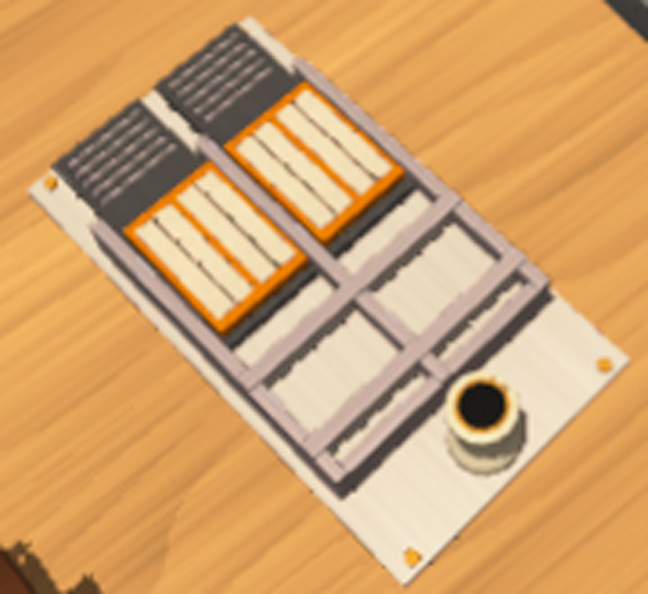

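View pics/c3.png

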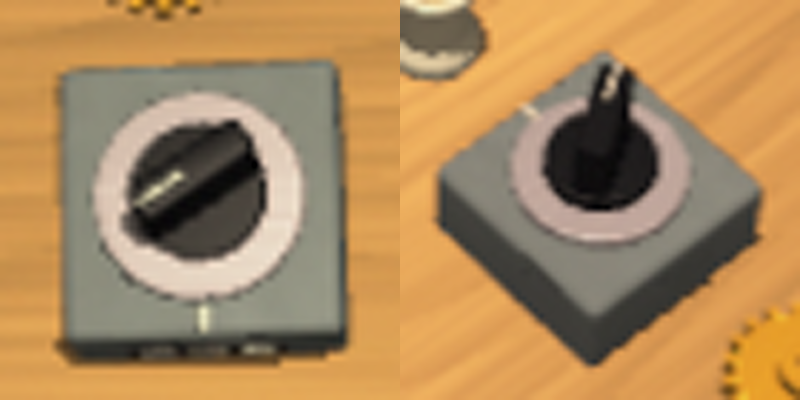

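```bash
python3 - <<'E'
from h import *
def fitrect(P,Q):  # Q model 2d -> P world 2d rigid
    c=P.mean(0);q=Q.mean(0);H=(Q-q).T@(P-c);a=np.arctan2(H[0,1]-H[1,0],H[0,0]+H[1,1])
    Rm=np.array([[np.cos(a),-np.sin(a)],[np.sin(a),np.cos(a)]])
    t=c-Rm@q; return a,t,np.linalg.norm(P-(Q@Rm.T+t),axis=1)
T=lambda c:np.array(c)/3.75+[350,140]-.37
S=lambda c:np.array(c)/3.6+[160,275]-.36
M=np.array([[150,82],[150,-82],[-165,82],[-165,-82]],float)
np.set_printoptions(precision=2,suppress=True)
p1=plane("top",T([(45,60),(307,32),(117,584),(397,546)]),4)
p2=plane("scene",S([(629,357),(405,585),(250,17),(28,188)]),4)
for p in(p1,p2): print(p[:,:2].tolist(),fitrect(p[:,:2],M))
a,t,_=fitrect((p1+p2)[:,:2]/2,M);print("rack",a,t)
Rm=np.array([[np.cos(a),-np.sin(a)],[np.sin(a),np.cos(a)]])
hl=plane("top",T([(111,292),(211,285),(235,428),(133,440)]),35.5)
hr=plane("top",T([(233,278),(335,268),(360,412),(256,425)]),35.5)
hl2=plane("scene",S([(405,172),(325,242),(225,148),(305,84)]),35.5)
hr2=plane("scene",S([(305,258),(223,330),(126,230),(209,163)]),35.5)
for h in(hl,hl2,hr,hr2): print("holder in rack",((h[:,:2]-t)@Rm).round(1).tolist())
# counter: top face z=40
c=plane("top",np.array([(62,75),(336,62),(345,345),(68,340)])*60/400+[248,195]-.4,40)
c2=plane("scene",np.array([(440,175),(603,52),(762,190),(592,318)])*[70/400,70/400]+[315-70,230]-.4,40)
print(c[:,:2].tolist(),c[:,:2].mean(0));print(c2[:,:2].tolist(),c2[:,:2].mean(0))
E
```

```text
[[726.572609102413, -106.49854312610609], [743.401063518891, -266.16649445571863], [412.6092052335116, -138.82121088023402], [431.65145064535756, -301.7507528809435]] (np.float64(0.10866176733239909), array([ 586.01, -202.5 ]), array([1.82, 1.7 , 0.49, 0.79]))
[[728.8253432870089, -104.12466643154295], [747.3600545669225, -266.8538889737308], [418.2143600124173, -138.71144066632507], [434.28571200460624, -299.94646683272924]] (np.float64(0.10773572227059337), array([ 589.63, -201.6 ]), array([1.13, 0.26, 1.7 , 0.93]))
rack 0.10819915231406398 [ 587.82 -202.05]
holder in rack [[-4.5, 65.8], [-7.3, 8.3], [-90.6, 7.3], [-90.3, 65.6]]
holder in rack [[-2.6, 64.5], [-2.5, 5.8], [-85.8, 5.2], [-85.1, 63.3]]
holder in rack [[-4.7, -4.9], [-5.9, -64.4], [-90.2, -65.0], [-90.3, -4.8]]
holder in rack [[-3.2, -7.8], [-3.0, -64.3], [-85.2, -64.0], [-84.8, -7.0]]
[[603.9656344771122, 123.72908842002253], [607.0593957603583, 35.93222887017843], [515.1872920812567, 33.596579603051865], [517.873619016894, 121.03310619815792]] [561.02  78.57]
[[527.6624146250018, 32.65487155037829], [523.3527634524421, 119.06904448007987], [610.2504546573506, 121.0320152288615], [611.8372112471296, 34.118623656849195]] [568.28  76.72]
```

Request:
{"fn": "drive_tool", "kwargs": {"moves": [0,0,0,0,0,0,0.1,0,0,0,0,0,0,0.1126,0,22,-18.6,0,0,0,0,0,22,-18.6,0,0,0,0,0,22,-18.6,0,0,0,0,0,22,-18.6,0,0,0,0,0,22,-18.6,0,0,0,0,0,22,-18.6,0,0,0,0,0,22,-18.6,0,0,0,0,0,22,-18.6,0,0,0,0,0,22,-18.6,0,0,0,0,0,22,-18.6,0,0,0,0,0,22,-18.6,0,0,0,0,0,22,-18.6,0,0,0,0,0,22,-18.6,0,0,0,0,0,22,-18.6,0,0,0,0,0,0,0,20,0,0,0,0,0,0,0,0,0,0,0,0,0,0,0,0,0]}}

```text
time_s: 1.68
eef_pos: [458.4, -252.7, 186.8]
orientation: [-3.139, 0.003, 0.109]
wrist_force: [-0.3, 0.6, 0.5]
grip_width: 0.0
```

```bash
cat > st.py <<'E'
from h import *
import sys
np.set_printoptions(precision=2,suppress=True)
s=r.sense();print(s["time_s"],s["eef_pos"],s["orientation"],"F",s["wrist_force"],s["grip_width"],"q",s["qpos"])
A=0.1082;t=np.array([587.8,-202.05]);c,n=np.cos(A),np.sin(A)
print("rack xy",np.array([[c,n],[-n,c]])@(s["eef_pos"][:2]-t))
Rm=R.from_euler('xyz',s["orientation"]).as_matrix()
if len(sys.argv)>3:
    g=np.array(list(map(float,sys.argv[1:4])));w=np.r_[t+np.array([[c,-n],[n,c]])@g[:2],g[2]]
    print("to go tool",Rm.T@(w-s["eef_pos"]))
E
python3 st.py -131 -36 60
```

```text
1.6833 [ 458.38 -252.67  186.81] [-3.14  0.    0.11] F [-0.27  0.64  0.54] 0.0039093611891570885 q [-0.73  0.04  1.76 -0.    1.34  0.73]
rack xy [-134.13  -36.35]
to go tool [  3.48  -0.02 126.8 ]
```

Request:
{"fn": "drive_tool", "kwargs": {"moves": [0,3.5,0,30,0,0,0,0,0,0,30,0,0,0,0,0,0,30,0,0,0,0,0,0,30,0,0,0,0,0,0,0,0,0,0,0,0,0,0,0,0,0]}}

```text
time_s: 2.18
eef_pos: [461.6, -253.1, 67.7]
orientation: [-3.139, 0.002, 0.107]
wrist_force: [0.9, -0.5, 0.0]
grip_width: 0.1
```

```bash
python3 st.py -131 -36 39.5; python3 - <<'E'
from h import *
t=r.snapshot("top"); s=r.snapshot("scene")
cv2.imwrite("pics/d1.png",np.hstack([cv2.resize(t[200:320,350:470],(400,400)),cv2.resize(s[260:380,140:260],(400,400))]))
E
```

```text
2.1833 [ 461.61 -253.11   67.73] [-3.14  0.    0.11] F [ 0.94 -0.53  0.01] 0.1256460890817605 q [-0.73  0.19  1.85 -0.    1.1   0.73]
rack xy [-130.96  -37.13]
to go tool [ 0.03 -1.06 28.23]
```

View pics/d1.png

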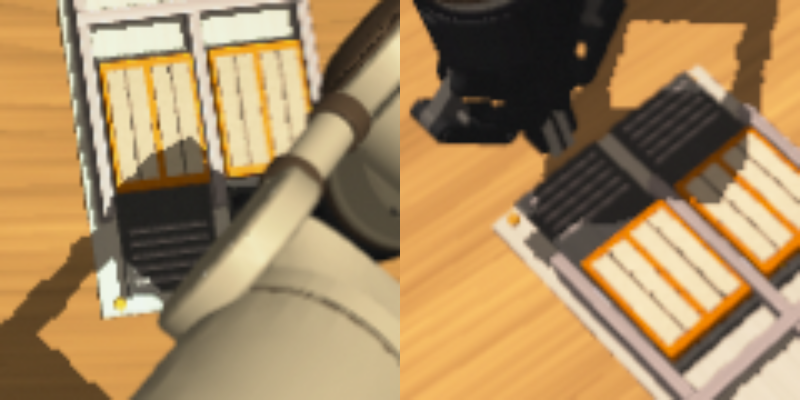

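Request:
{"fn": "drive_tool", "kwargs": {"moves": [0,0,-1,10,0,0,0,0,0,0,10,0,0,0,0,0,0,6,0,0,0,0,0,0,4,0,0,0,0,0,0,2,0,0,0,0,0,0,0,0,0,0]}}

```text
time_s: 2.78
eef_pos: [462.4, -251.8, 35.5]
orientation: [-3.141, 0.001, 0.108]
wrist_force: [-0.0, 0.3, 0.3]
grip_width: 0.2
```

Request:
{"fn": "drive_tool", "kwargs": {"moves": [0,0,0,1,0,0,0,0,0,0,1,0,0,0,0,0,0,0,0,0,0]}}

```text
time_s: 3.03
eef_pos: [462.9, -252.2, 34.3]
orientation: [3.141, -0.0, 0.108]
wrist_force: [0.3, 0.1, -0.3]
grip_width: 0.2
```

```bash
python3 st.py -131 -36 39.5; python3 - <<'E'
from h import *
t=r.snapshot("top"); s=r.snapshot("scene")
cv2.imwrite("pics/d2.png",np.hstack([cv2.resize(t[200:320,350:470],(400,400)),cv2.resize(s[270:350,150:230],(400,400))]))
print(r.sense()["wrist_force"])
E
```

```text
3.0333 [ 462.85 -252.25   34.29] [ 3.14 -0.    0.11] F [ 0.26  0.09 -0.26] 0.16886383309764413 q [-0.73  0.25  1.87 -0.    1.03  0.73]
rack xy [-129.64  -36.41]
to go tool [-1.36 -0.41 -5.21]
[-0.0464801   1.51763458 -0.03366555]
```

View pics/d2.png

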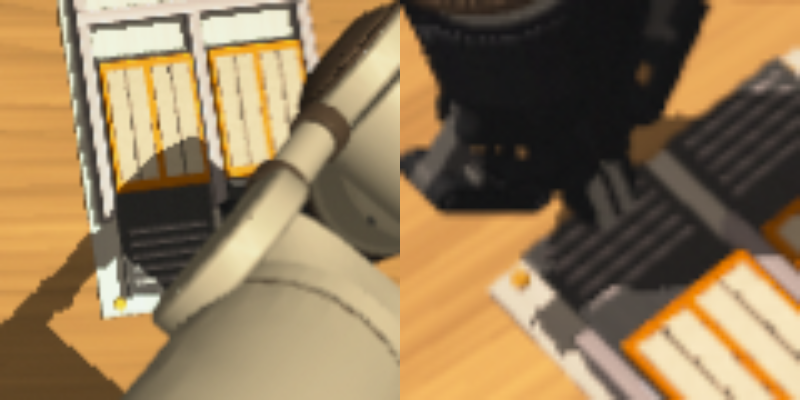

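```bash
python3 - <<'E'
from h import *
np.set_printoptions(precision=1,suppress=True)
A=0.1082;t=np.array([587.8,-202.05]);c,n=np.cos(A),np.sin(A)
W=lambda x,y,z:np.r_[t+np.array([[c,-n],[n,c]])@[x,y],z]
P=[W(-129.6+a,-36.4+b,20.3) for a in(-11,11) for b in(-15,15)]
print("tip",((proj("scene",P)-[150,270])*5+[400,0]))
print("sill",((proj("scene",[W(x,-36+y,25.5) for x in(-155,-131)for y in(-30,30)])-[150,270])*5+[400,0]))
E
```

```text
tip [[570.8 253.1]
 [630.1 206.3]
 [604.2 286.8]
 [663.7 239.2]]
sill [[516.8 248. ]
 [635.9 155.3]
 [553.  285. ]
 [672.3 190.4]]
```

Request:
{"fn": "drive_tool", "kwargs": {"moves": [0,0,0,1,0,0,0,0,0,0,1,0,0,0,0,0,0,0,0,0,0]}}

```text
time_s: 3.38
eef_pos: [462.6, -252.1, 32.0]
orientation: [-3.141, 0.0, 0.108]
wrist_force: [-0.1, -0.6, -0.0]
grip_width: -0.2
```

Request:
{"fn": "drive_tool", "kwargs": {"moves": [0,0,0,1,0,0,0,0,0,0,1,0,0,0,0,0,0,0,0,0,0]}}

```text
time_s: 3.63
eef_pos: [462.6, -252.0, 29.9]
orientation: [-3.141, 0.0, 0.108]
wrist_force: [-0.1, -0.2, -0.0]
grip_width: -0.0
```

```bash
python3 - <<'E'
from h import *
s=r.snapshot("scene");t=r.snapshot("top")
cv2.imwrite("pics/d3.png",cv2.resize(s[260:345,150:250],(800,680))[:600])
cv2.imwrite("pics/d3s.png",s);cv2.imwrite("pics/d3t.png",t)
x=r.sense();print(x["effort"],x["torque"],x["wrist_force"],x["eef_pos"])
E
```

```text
[-6.03187236e-04 -3.76818037e+01 -2.75222826e+01 -2.16117046e-04
  1.42127054e-03 -7.40292307e-06] [-0.03205113 -0.00062737 -0.00089329] [ 0.5034905  -0.41098849 -0.60274561] [ 462.68094837 -252.11237533   30.12155005]
```

View pics/d3.png

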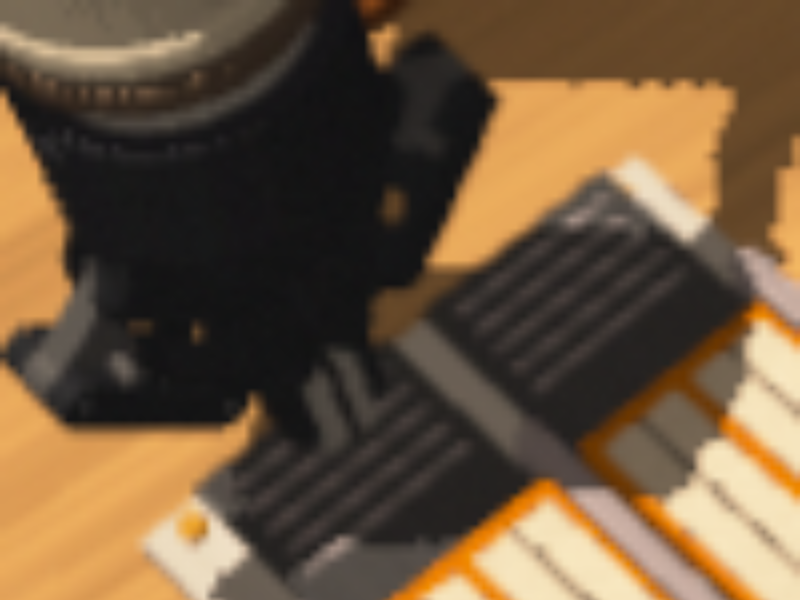

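View pics/d3t.png

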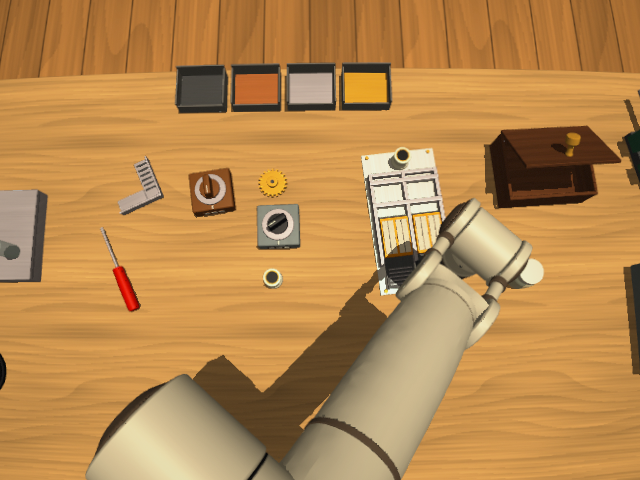

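```bash
python3 - <<'E'
from h import *
np.set_printoptions(precision=1,suppress=True)
A=0.1082;t=np.array([587.8,-202.05]);c,n=np.cos(A),np.sin(A)
W=lambda x,y,z:np.r_[t+np.array([[c,-n],[n,c]])@[x,y],z]
px=np.array([(325,447),(382,408),(275,425)])/8+[150,260]
for z in(16,20,25.5,30):
  p=plane("scene",px,z); print(z,p[:,:2].tolist(),((p[:,:2]-t)@np.array([[c,-n],[n,c]])))
E
```

```text
16 [[449.93050771362834, -252.01219050309976], [449.47665985241383, -234.80367404680834], [436.17642784015186, -258.48432098451195]] [[-142.5  -34.8]
 [-141.1  -17.6]
 [-156.8  -39.7]]
20 [[452.369839074537, -252.56524021395714], [451.9179690628896, -235.43171773632847], [438.67569889285085, -259.0091654275615]] [[-140.1  -35.6]
 [-138.7  -18.5]
 [-154.4  -40.5]]
25.5 [[455.7239196957868, -253.32568356638612], [455.27476922729363, -236.29527780941865], [442.112196590312, -259.7308265367547]] [[-136.8  -36.7]
 [-135.4  -19.7]
 [-151.1  -41.6]]
30 [[458.46816747680907, -253.9478644911007], [458.0212420890788, -237.0018269601288], [444.9238765245983, -260.32127653518546]] [[-134.2  -37.6]
 [-132.8  -20.7]
 [-148.3  -42.5]]
```

```bash
python3 - <<'E'
from h import *
s=cv2.imread("pics/d3s.png")
c=cv2.resize(s[285:330,170:220],(800,720),interpolation=cv2.INTER_CUBIC)[:600].astype(float)
cv2.imwrite("pics/d4.png",np.clip(255*(c/255)**.45,0,255).astype(np.uint8))
E
```

```text
(no output)
```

View pics/d4.png

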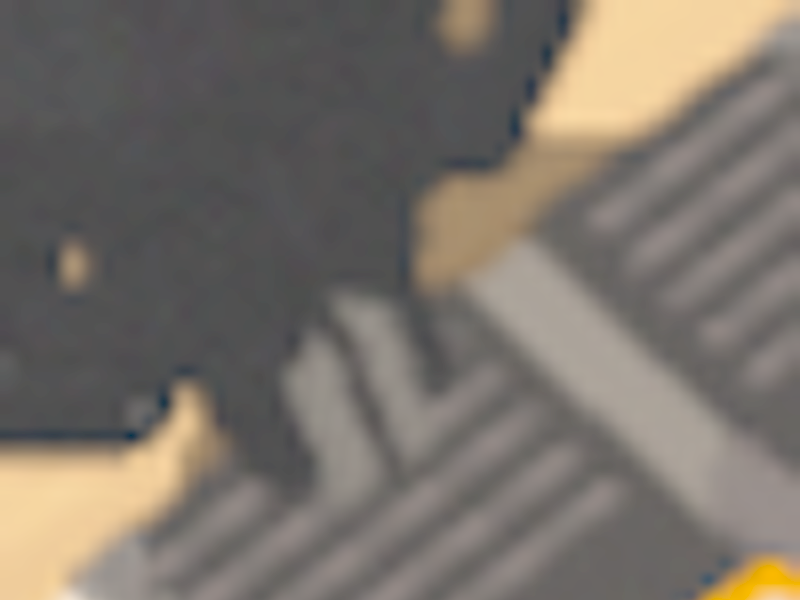

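```bash
python3 - <<'E'
from h import *
np.set_printoptions(precision=1,suppress=True)
s=cv2.imread("pics/d3s.png")
x=r.sense();T=x["eef_pos"];Rm=R.from_euler('xyz',x["orientation"]).as_matrix()
c=cv2.resize(s[200:340,110:250],(600,600),interpolation=cv2.INTER_CUBIC).astype(float)
c=np.clip(255*(c/255)**.5,0,255).astype(np.uint8)
k=600/140
def pt(v,col):
    p=(proj("scene",T+Rm@np.array(v,float))[0]-[110,200]+.5)*k; cv2.circle(c,tuple(int(q) for q in p),4,col,-1)
for a in(-1,1):
  for b in(-1,1):
    pt([a*38,b*42.5,-59],(0,0,255)); pt([a*42.5,b*38,-59],(0,255,255)); pt([a*11,b*14.5,14],(0,255,0))
pt([0,0,0],(255,0,255))
cv2.imwrite("pics/d5.png",c)
print(plane("top",[(625,430)],200))
E
```

```text
[[ 148.7 -547.1  200. ]]
```

View pics/d5.png

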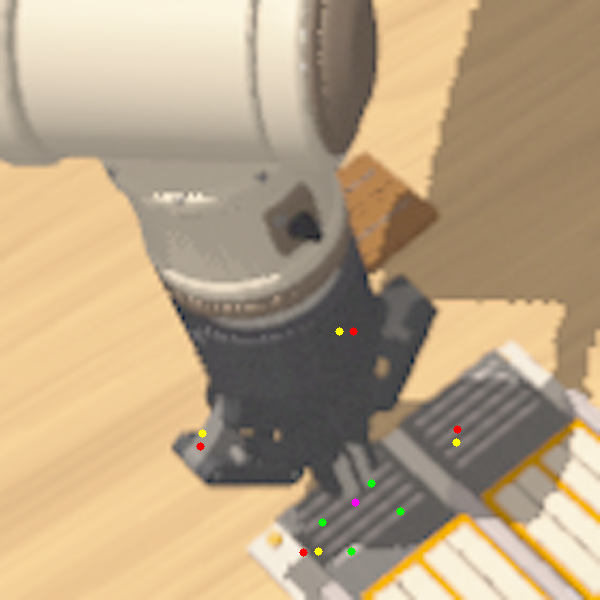

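```bash
python3 - <<'E'
from h import *
a=cv2.imread("pics/scene0.png");b=cv2.imread("pics/d3s.png")
c=lambda s:cv2.resize(s[280:370,160:250],(400,400),interpolation=cv2.INTER_CUBIC)
cv2.imwrite("pics/d6.png",np.hstack([c(a),c(b)]))
for (x0,y0,x1,y1) in((195,320,245,365),(222,295,272,345)):
    A=np.float32(cv2.cvtColor(a[y0:y1,x0:x1],6));B=np.float32(cv2.cvtColor(b[y0:y1,x0:x1],6))
    print(cv2.phaseCorrelate(A,B,cv2.createHanningWindow(A.shape[::-1],cv2.CV_32F)))
E
```

```text
((-0.06795482387254737, 0.4421719886345912), 0.9432563900417752)
((0.20145734927336179, 0.15359585815318155), 0.7735918283224106)
```

View pics/d6.png

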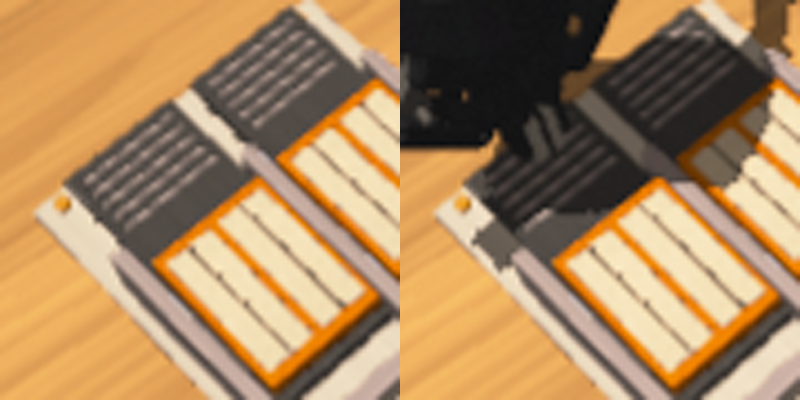

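Request:
{"fn": "drive_tool", "kwargs": {"moves": [0,0,0,1.5,0,0,0,0,0,0,1.5,0,0,0,0,0,0,0,0,0,0]}}

```text
time_s: 3.98
eef_pos: [462.5, -252.0, 26.8]
orientation: [-3.141, 0.0, 0.108]
wrist_force: [1.3, 0.6, -0.3]
grip_width: 0.2
```

Request:
{"fn": "drive_tool", "kwargs": {"moves": [0,0,0,1.5,0,0,0,0,0,0,1.5,0,0,0,0,0,0,0,0,0,0]}}

```text
time_s: 4.23
eef_pos: [462.5, -251.9, 23.8]
orientation: [-3.141, 0.0, 0.108]
wrist_force: [-0.4, -0.1, -0.7]
grip_width: -0.2
```

Request:
{"fn": "drive_tool", "kwargs": {"moves": [0,0,0,1.5,0,0,0,0,0,0,1.5,0,0,0,0,0,0,0,0,0,0]}}

```text
time_s: 4.48
eef_pos: [462.5, -251.9, 20.8]
orientation: [-3.141, 0.0, 0.108]
wrist_force: [-0.5, 0.8, 0.3]
grip_width: -0.0
```

```bash
python3 - <<'E'
from h import *
s=r.snapshot("scene");cv2.imwrite("pics/d7s.png",s)
c=cv2.resize(s[285:335,160:220],(780,650),interpolation=cv2.INTER_CUBIC)[:600].astype(float)
cv2.imwrite("pics/d7.png",np.clip(255*(c/255)**.45,0,255).astype(np.uint8))
E
```

```text
(no output)
```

View pics/d7.png

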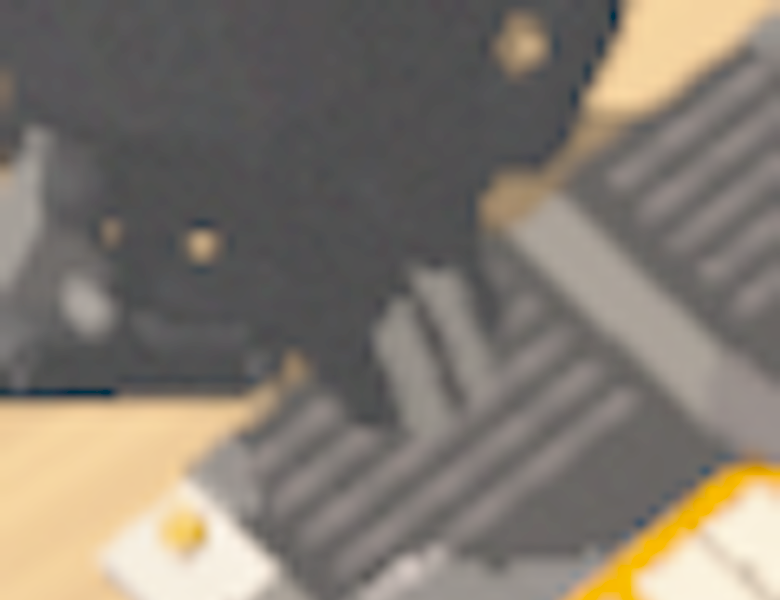

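```bash
python3 - <<'E'
from h import *
np.set_printoptions(precision=1,suppress=True)
A=0.1082;t=np.array([587.8,-202.05]);c,n=np.cos(A),np.sin(A)
for z in(6,16,25.5,35,45):
  p=plane("scene",[(191.2,318.5),(197.7,313.6)],z); print(z,((p[:,:2]-t)@np.array([[c,-n],[n,c]])).tolist())
E
```

```text
6 [[-142.59125376301225, -35.69675952593037], [-142.1149322392342, -19.296095462751428]]
16 [[-136.74019756347502, -37.69807633939811], [-136.26900958236652, -21.474170000928176]]
25.5 [[-131.18169417391488, -39.599327312192415], [-130.71538305834198, -23.543340812196167]]
35 [[-125.6231907843546, -41.50057828498678], [-125.16175653431753, -25.612511623464115]]
45 [[-119.7721345848175, -43.50189509845452], [-119.31583387744973, -27.790586161640906]]
```

Request:
{"fn": "drive_tool", "kwargs": {"moves": [0,0,0,1.5,0,0,0,0,0,0,1.5,0,0,0,0,0,0,0,0,0,0]}}

```text
time_s: 4.78
eef_pos: [462.6, -252.0, 17.9]
orientation: [-3.141, 0.0, 0.108]
wrist_force: [-0.2, 0.1, 0.4]
grip_width: 0.1
```

Request:
{"fn": "drive_tool", "kwargs": {"moves": [0,0,0,1.5,0,0,0,0,0,0,1.5,0,0,0,0,0,0,0,0,0,0]}}

```text
time_s: 5.03
eef_pos: [462.5, -252.0, 14.8]
orientation: [-3.141, 0.0, 0.108]
wrist_force: [-1.2, -0.3, -0.3]
grip_width: -0.1
```

Request:
{"fn": "drive_tool", "kwargs": {"moves": [0,0,0,1.5,0,0,0,0,0,0,1.5,0,0,0,0,0,0,0,0,0,0]}}

```text
time_s: 5.28
eef_pos: [462.5, -252.0, 11.8]
orientation: [-3.141, 0.0, 0.108]
wrist_force: [0.1, -1.0, 1.2]
grip_width: 0.4
```

Request:
{"fn": "drive_tool", "kwargs": {"moves": [0,0,0,1.5,0,0,0,0,0,0,1.5,0,0,0,0,0,0,0,0,0,0]}}

```text
time_s: 5.53
eef_pos: [462.5, -252.0, 8.8]
orientation: [-3.141, 0.0, 0.108]
wrist_force: [0.7, 0.5, -0.7]
grip_width: 0.0
```

```bash
python3 - <<'E'
from h import *
s=r.snapshot("scene");cv2.imwrite("pics/d8s.png",s)
c=cv2.resize(s[285:335,160:220],(780,650),interpolation=cv2.INTER_CUBIC)[:600].astype(float)
cv2.imwrite("pics/d8.png",np.clip(255*(c/255)**.45,0,255).astype(np.uint8))
E
```

```text
(no output)
```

View pics/d8.png

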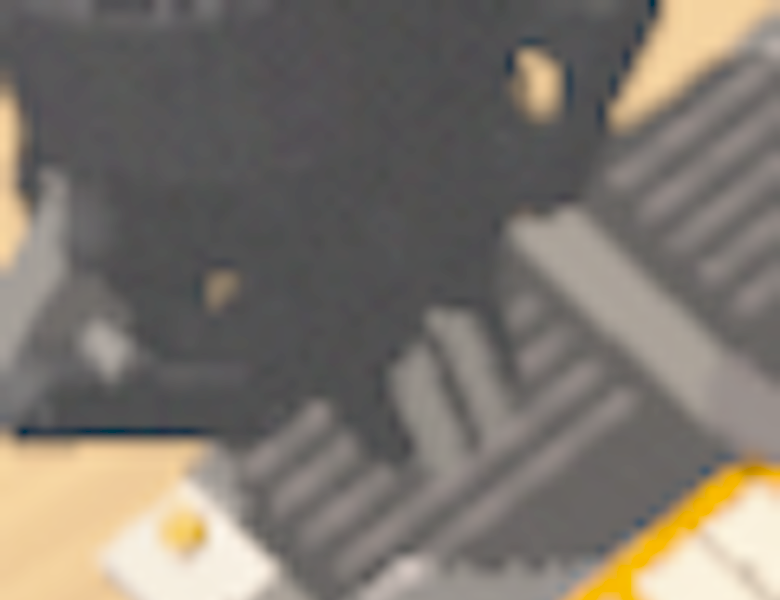

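Request:
{"fn": "drive_tool", "kwargs": {"moves": [0,0,0,1.5,0,0,0,0,0,0,1.5,0,0,0,0,0,0,0,0,0,0]}}

```text
time_s: 5.83
eef_pos: [462.5, -252.0, 5.9]
orientation: [-3.141, 0.0, 0.108]
wrist_force: [0.1, 0.0, 0.9]
grip_width: -0.2
```

Request:
{"fn": "drive_tool", "kwargs": {"moves": [0,0,0,1.5,0,0,0,0,0,0,1.5,0,0,0,0,0,0,0,0,0,0]}}

```text
time_s: 6.08
eef_pos: [462.5, -252.0, 2.8]
orientation: [-3.141, 0.0, 0.108]
wrist_force: [-0.4, -0.5, -0.0]
grip_width: -0.2
```

Request:
{"fn": "drive_tool", "kwargs": {"moves": [0,0,0,1.5,0,0,0,0,0,0,1,0,0,0,0,0,0,0,0,0,0]}}

```text
time_s: 6.33
eef_pos: [462.8, -252.2, 0.8]
orientation: [3.142, -0.0, 0.108]
wrist_force: [-0.8, 0.5, 3.0]
grip_width: 0.1
```

```bash
python3 - <<'E'
from h import *
s=r.snapshot("scene");cv2.imwrite("pics/d9s.png",s)
c=cv2.resize(s[270:340,150:250],(800,560),interpolation=cv2.INTER_CUBIC)[:600].astype(float)
cv2.imwrite("pics/d9.png",np.clip(255*(c/255)**.45,0,255).astype(np.uint8))
E
```

```text
(no output)
```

View pics/d9.png

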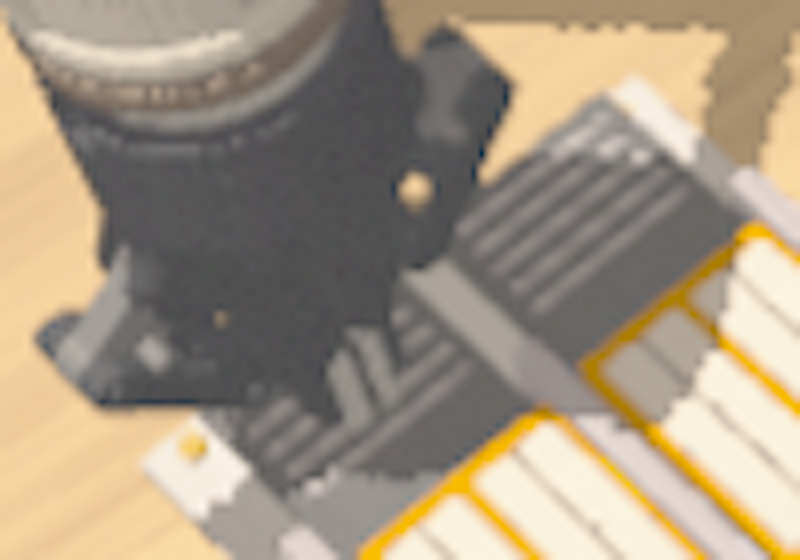

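```bash
python3 - <<'E'
from h import *
A=0.1082;t=np.array([587.8,-202.05]);c,n=np.cos(A),np.sin(A)
for z in(16,25.5,35):
  p=plane("scene",np.array([(350,430),(400,395),(325,420)])/8+[150,270],z); print(z,((p[:,:2]-t)@np.array([[c,-n],[n,c]])).round(1).tolist())
E
```

```text
16 [[-123.4, -41.5], [-122.2, -26.5], [-130.2, -44.1]]
25.5 [[-118.0, -43.4], [-116.8, -28.5], [-124.7, -46.0]]
35 [[-112.5, -45.2], [-111.4, -30.6], [-119.2, -47.8]]
```

Request:
{"fn": "drive_tool", "kwargs": {"moves": [0,0,0,1,0,0,0,0,0,0,1,0,0,0,0,0,0,0,0,0,0]}}

```text
time_s: 6.63
eef_pos: [462.8, -252.2, -1.3]
orientation: [3.141, -0.0, 0.108]
wrist_force: [-1.9, 0.1, 4.5]
grip_width: 0.0
```

Request:
{"fn": "drive_tool", "kwargs": {"moves": [0,0,0,1,0,0,0,0,0,0,1,0,0,0,0,0,0,0,0,0,0]}}

```text
time_s: 6.88
eef_pos: [462.8, -252.2, -3.3]
orientation: [3.141, -0.0, 0.108]
wrist_force: [-1.4, 1.5, 5.0]
grip_width: 0.0
```

Request:
{"fn": "drive_tool", "kwargs": {"moves": [0,0,0,1.5,0,0,0,0,0,0,1.5,0,0,0,0,0,0,0,0,0,0]}}

```text
time_s: 7.13
eef_pos: [462.8, -252.2, -6.2]
orientation: [3.141, -0.0, 0.108]
wrist_force: [-1.7, 1.7, 6.2]
grip_width: 0.0
```

Request:
{"fn": "drive_tool", "kwargs": {"moves": [0,0,0,1.5,0,0,0,0,0,0,1,0,0,0,0,0,0,0,0,0,0]}}

```text
time_s: 7.38
eef_pos: [462.9, -252.4, -7.2]
orientation: [-3.141, 0.001, 0.108]
wrist_force: [-6.3, 4.8, 17.4]
grip_width: -0.1
```

```bash
python3 - <<'E'
from h import *
A=0.1082;t=np.array([587.8,-202.05]);c,n=np.cos(A),np.sin(A)
for z in(25,45,65,85):
  p=plane("scene",np.array([(95,405),(245,400),(515,90)])/8+[150,270],z); print(z,((p[:,:2]-t)@np.array([[c,-n],[n,c]])).round(1).tolist())
E
```

```text
25 [[-170.0, -83.3], [-144.1, -56.3], [-167.9, 49.7]]
45 [[-157.5, -86.3], [-132.1, -60.0], [-155.4, 43.7]]
65 [[-144.9, -89.4], [-120.1, -63.6], [-142.9, 37.7]]
85 [[-132.4, -92.4], [-108.1, -67.2], [-130.4, 31.8]]
```

Request:
{"fn": "drive_tool", "kwargs": {"moves": [0,7,0,-0.4,0,0,0,0,7,0,0,0,0,0,0,7,0,0,0,0,0,0,0,0,0,0,0,0]}}

```text
time_s: 7.72
eef_pos: [483.4, -251.0, -7.0]
orientation: [3.14, 0.002, 0.109]
wrist_force: [-8.6, -1.1, 16.0]
grip_width: -0.1
```

Request:
{"fn": "drive_tool", "kwargs": {"moves": [0,6,0,0,0,0,0,0,5,0,0,0,0,0,0,5,0,0,0,0,0,0,5,0,0,0,0,0,0,5,0,0,0,0,0,0,5,0,0,0,0,0,0,0,0,0,0,0]}}

```text
$.moves: bad value
```

```bash
python3 st.py -8 -36 -7; python3 - <<'E'
from h import *
s=r.snapshot("scene");cv2.imwrite("pics/e1s.png",s)
c=cv2.resize(s[270:380,170:300],(780,660),interpolation=cv2.INTER_CUBIC)[:600].astype(float)
cv2.imwrite("pics/e1.png",np.clip(255*(c/255)**.6,0,255).astype(np.uint8))
E
```

```text
7.7167 [ 483.44 -250.99   -7.02] [3.14 0.   0.11] F [-8.57 -1.08 16.03] -0.1158631129239617 q [-0.7   0.36  1.83 -0.    0.96  0.76]
rack xy [-109.03  -37.38]
to go tool [101.03  -1.26  -0.25]
```

View pics/e1.png

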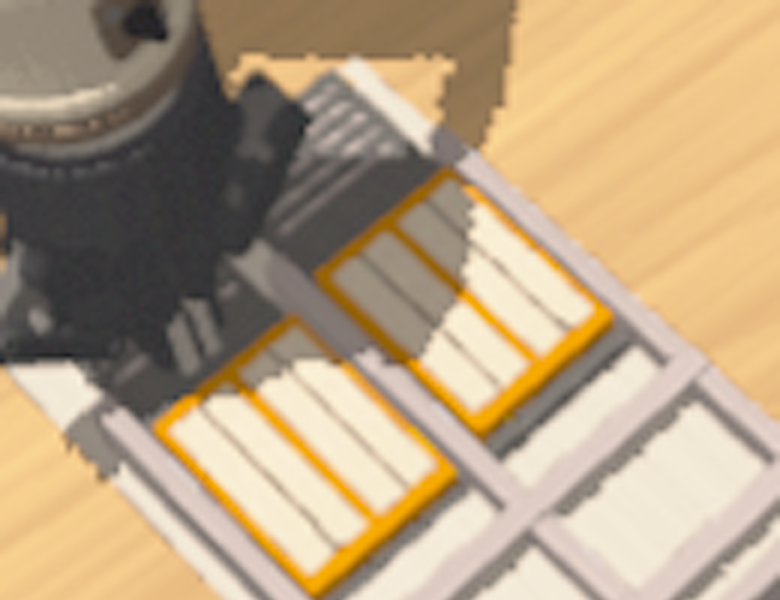

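Request:
{"fn": "drive_tool", "kwargs": {"moves": [0,6,-0.5,0,0,0,0,0,5,-0.5,0,0,0,0,0,5,0,0,0,0,0,0,5,0,0,0,0,0,0,5,0,0,0,0,0,0,5,0,0,0,0]}}

```text
$.moves: bad value
```

Request:
{"fn": "drive_tool", "kwargs": {"moves": [0,5,0,0,0,0,0,0,5,0,0,0,0,0,0,5,0,0,0,0,0,0,5,0,0,0,0,0,0,5,0,0,0,0,0,0,5,0,0,0,0]}}

```text
$.moves: bad value
```

```bash
python3 st.py -8 -36 -7; python3 - <<'E'
from h import *
s=r.snapshot("scene");cv2.imwrite("pics/e2s.png",s)
c=cv2.resize(s[270:400,170:330],(780,634),interpolation=cv2.INTER_CUBIC)[:600].astype(float)
cv2.imwrite("pics/e2.png",np.clip(255*(c/255)**.6,0,255).astype(np.uint8))
E
```

```text
7.7667 [ 483.45 -250.99   -7.02] [3.14 0.   0.11] F [-8.04  0.25 15.86] 0.19491671671451133 q [-0.7   0.36  1.83 -0.    0.96  0.76]
rack xy [-109.02  -37.39]
to go tool [101.02  -1.28  -0.19]
```

View pics/e2.png

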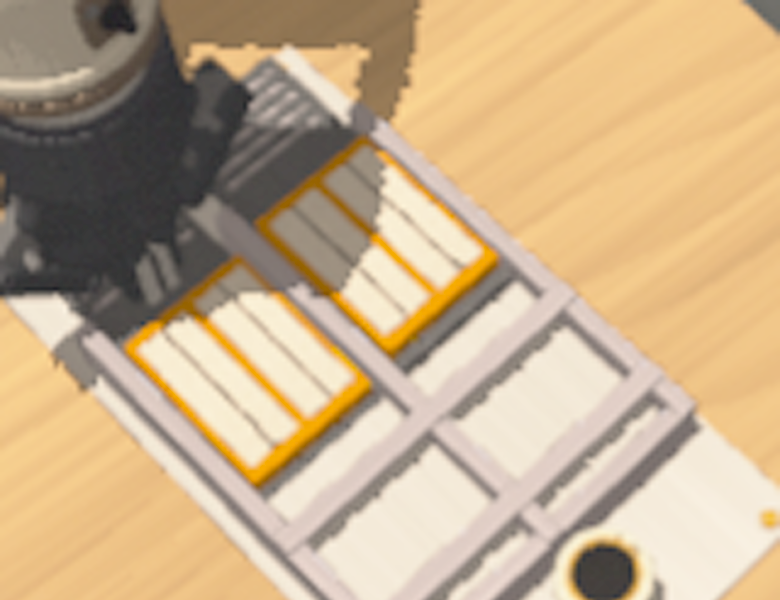

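Request:
{"fn": "drive_tool", "kwargs": {"moves": [0,6,-0.5,0,0,0,0,0,5,-0.5,0,0,0,0,0,5,0,0,0,0,0,0,5,0,0,0,0,0,0,5,0,0,0,0,0,0,5,0,0,0,0,0]}}

```text
time_s: 8.32
eef_pos: [512.7, -247.0, -6.9]
orientation: [3.14, 0.005, 0.109]
wrist_force: [-14.6, -2.5, 18.3]
grip_width: 0.1
```

Request:
{"fn": "drive_tool", "kwargs": {"moves": [0,5,0,0,0,0,0,0,5,0,0,0,0,0,0,5,0,0,0,0,0,0,5,0,0,0,0,0,0,5,0,0,0,0,0,0,5,0,0,0,0,0]}}

```text
time_s: 8.82
eef_pos: [542.4, -243.8, -6.8]
orientation: [3.14, 0.005, 0.109]
wrist_force: [-14.1, -1.6, 19.9]
grip_width: 0.1
```

```bash
python3 st.py -8 -36 -7; python3 - <<'E'
from h import *
s=r.snapshot("scene");cv2.imwrite("pics/e3s.png",s)
c=cv2.resize(s[270:400,170:330],(780,634),interpolation=cv2.INTER_CUBIC)[:600].astype(float)
cv2.imwrite("pics/e3.png",np.clip(255*(c/255)**.6,0,255).astype(np.uint8))
E
```

```text
8.8167 [ 542.39 -243.84   -6.8 ] [3.14 0.01 0.11] F [-14.06  -1.6   19.85] 0.055043499518115505 q [-0.62  0.47  1.68 -0.01  1.    0.84]
rack xy [-49.66 -36.64]
to go tool [41.66 -0.6  -0.01]
```

View pics/e3.png

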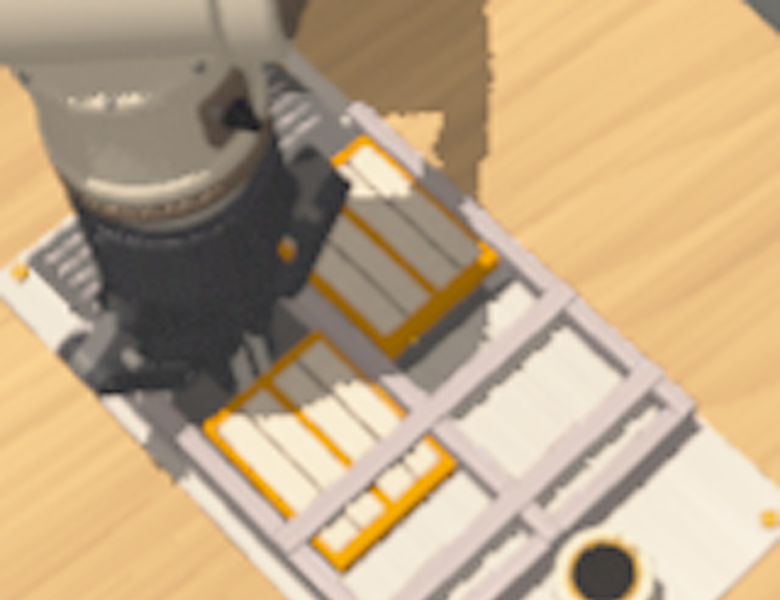

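Request:
{"fn": "drive_tool", "kwargs": {"moves": [0,5,0,0,0,0,0,0,5,0,0,0,0,0,0,5,0,0,0,0,0,0,5,0,0,0,0,0,0,5,0,0,0,0,0,0,5,0,0,0,0,0,0,5,0,0,0,0,0,0,2,0,0,0,0,0,0,0,0,0,0,0,0]}}

```text
time_s: 9.62
eef_pos: [580.2, -239.8, -6.6]
orientation: [3.14, 0.003, 0.109]
wrist_force: [-10.6, -0.3, 15.8]
grip_width: -0.1
```

Request:
{"fn": "drive_tool", "kwargs": {"moves": [0,1,0,0,0,0,0,0,1,0,0,0,0,0,0,0,0,0,0,0,0]}}

```text
time_s: 9.87
eef_pos: [581.6, -239.7, -6.7]
orientation: [3.14, 0.004, 0.109]
wrist_force: [-12.9, -0.4, 16.8]
grip_width: -0.2
```

```bash
python3 st.py -8 -36 -7; python3 - <<'E'
from h import *
s=r.snapshot("scene");cv2.imwrite("pics/e4s.png",s)
c=cv2.resize(s[300:410,190:320],(780,660),interpolation=cv2.INTER_CUBIC)[:600].astype(float)
cv2.imwrite("pics/e4.png",np.clip(255*(c/255)**.6,0,255).astype(np.uint8))
E
```

```text
9.8667 [ 581.61 -239.67   -6.68] [3.14 0.   0.11] F [-12.86  -0.38  16.82] -0.18451744706461007 q [-0.58  0.54  1.57 -0.    1.03  0.88]
rack xy [-10.22 -36.73]
to go tool [ 2.22 -0.73  0.31]
```

View pics/e4.png

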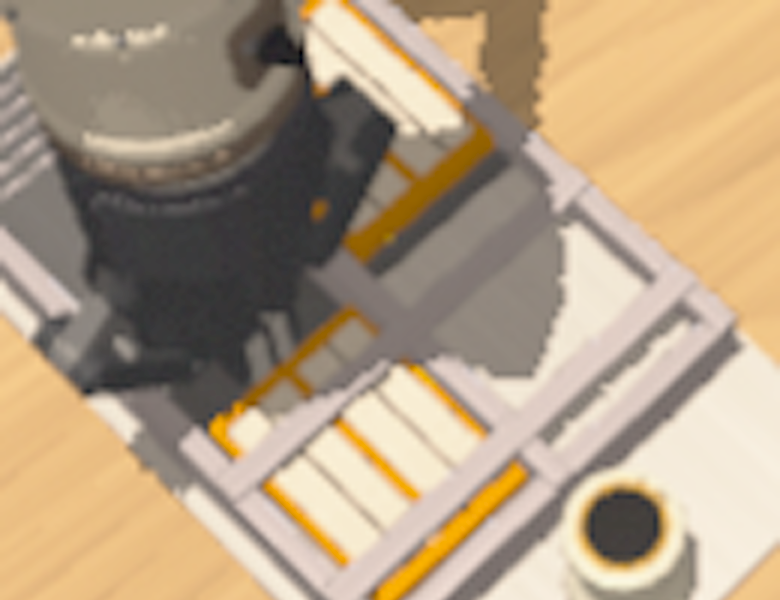

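Request:
{"fn": "drive_tool", "kwargs": {"moves": [0,1,0,0,0,0,0,0,0,0,0,0,0,0]}}

```text
time_s: 10.08
eef_pos: [582.6, -239.6, -6.6]
orientation: [3.14, 0.004, 0.109]
wrist_force: [-11.0, -0.9, 16.8]
grip_width: -0.0
```

Request:
{"fn": "drive_tool", "kwargs": {"moves": [0,1,0,0,0,0,0,0,0,0,0,0,0,0]}}

```text
time_s: 10.25
eef_pos: [583.5, -239.5, -6.6]
orientation: [3.14, 0.004, 0.109]
wrist_force: [-12.9, -0.9, 17.2]
grip_width: -0.3
```

Request:
{"fn": "drive_tool", "kwargs": {"moves": [0,1,0,0,0,0,0,0,0,0,0,0,0,0]}}

```text
time_s: 10.42
eef_pos: [584.6, -239.4, -6.6]
orientation: [3.14, 0.004, 0.109]
wrist_force: [-12.2, -0.9, 17.4]
grip_width: 0.2
```

```bash
python3 st.py -8 -36 -7; python3 - <<'E'
from h import *
s=r.snapshot("scene");cv2.imwrite("pics/e5s.png",s)
c=cv2.resize(s[300:410,190:320],(780,660),interpolation=cv2.INTER_CUBIC)[60:].astype(float)
cv2.imwrite("pics/e5.png",np.clip(255*(c/255)**.6,0,255).astype(np.uint8))
E
```

```text
10.4167 [ 584.63 -239.36   -6.64] [3.14 0.   0.11] F [-12.17  -0.89  17.38] 0.16085008506160203 q [-0.58  0.54  1.56 -0.    1.04  0.89]
rack xy [ -7.18 -36.75]
to go tool [-0.81 -0.75  0.36]
```

View pics/e5.png

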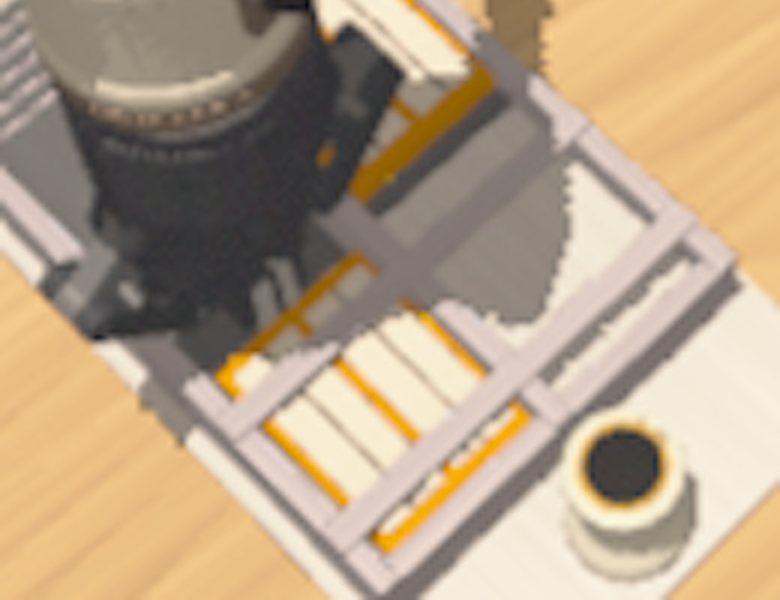

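Request:
{"fn": "drive_tool", "kwargs": {"moves": [0,0.7,0,0,0,0,0,0,0,0,0,0,0,0]}}

```text
time_s: 10.63
eef_pos: [584.6, -239.3, -6.7]
orientation: [3.14, 0.005, 0.109]
wrist_force: [-14.1, -1.8, 18.4]
grip_width: -0.2
```

Request:
{"fn": "drive_tool", "kwargs": {"moves": [0,0.7,0,0,0,0,0,0,0,0,0,0,0,0]}}

```text
time_s: 10.8
eef_pos: [585.5, -239.2, -6.7]
orientation: [3.14, 0.005, 0.109]
wrist_force: [-13.5, -0.4, 17.6]
grip_width: 0.4
```

Request:
{"fn": "drive_tool", "kwargs": {"moves": [0,0.7,0,0,0,0,0,0,0,0,0,0,0,0]}}

```text
time_s: 10.97
eef_pos: [585.5, -239.2, -6.7]
orientation: [3.141, 0.006, 0.109]
wrist_force: [-16.6, -1.1, 19.0]
grip_width: 0.0
```

Request:
{"fn": "drive_tool", "kwargs": {"moves": [0,0.7,0,0,0,0,0,0,0,0,0,0,0,0]}}

```text
time_s: 11.13
eef_pos: [585.4, -239.2, -6.7]
orientation: [3.141, 0.008, 0.109]
wrist_force: [-18.8, -2.3, 21.9]
grip_width: -0.3
```

```bash
python3 - <<'E'
from h import *
s=r.snapshot("scene");cv2.imwrite("pics/e6s.png",s)
c=cv2.resize(s[330:400,210:310],(800,560),interpolation=cv2.INTER_CUBIC).astype(float)
cv2.imwrite("pics/e6.png",np.clip(255*(c/255)**.6,0,255).astype(np.uint8))
A=0.1082;t=np.array([587.8,-202.05])
c,n=np.cos(A),np.sin(A)
W=lambda x,y,z:np.r_[t+np.array([[c,-n],[n,c]])@[x,y],z]
print(((proj("scene",[W(89,-6,33),W(89,-66,33),W(5,-66,26),W(5,-6,26),W(89,-6,26),W(89,-66,26)])-[210,330]+.5)*8).round(0))
E
```

```text
[[548. 388.]
 [354. 572.]
 [119. 338.]
 [311. 168.]
 [550. 400.]
 [357. 583.]]
```

View pics/e6.png

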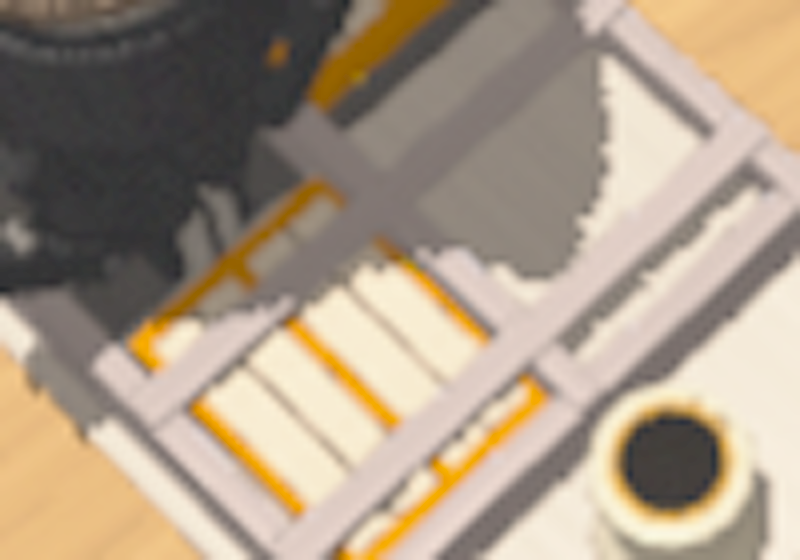

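Request:
{"fn": "drive_tool", "kwargs": {"moves": [0,-3,0,0,0,0,0,0,-3,0,0,0,0,0,0,0,0,-3,0,0,0,0,0,0,-3,0,0,0,0,0,0,-3,0,0,0,0,0,0,-10,0,0,0,0,0,0,-15,0,0,0,0,0,0,-15,0,0,0,0,0,0,0,0,0,0]}}

```text
time_s: 11.93
eef_pos: [584.0, -238.9, 43.3]
orientation: [3.139, -0.003, 0.108]
wrist_force: [1.2, 0.6, 1.0]
grip_width: 0.2
```

```bash
python3 st.py -130 36 38; python3 - <<'E'
from h import *
s=r.snapshot("scene");cv2.imwrite("pics/e7s.png",s)
c=cv2.resize(s[275:400,165:320],(780,629),interpolation=cv2.INTER_CUBIC)[:600].astype(float)
cv2.imwrite("pics/e7.png",np.clip(255*(c/255)**.6,0,255).astype(np.uint8))
E
```

```text
11.9333 [ 584.02 -238.86   43.33] [ 3.14 -0.    0.11] F [1.18 0.59 0.98] 0.19753273962497225 q [-0.58  0.47  1.56 -0.    1.11  0.88]
rack xy [ -7.73 -36.18]
to go tool [-122.27  -72.22    4.82]
```

View pics/e7.png

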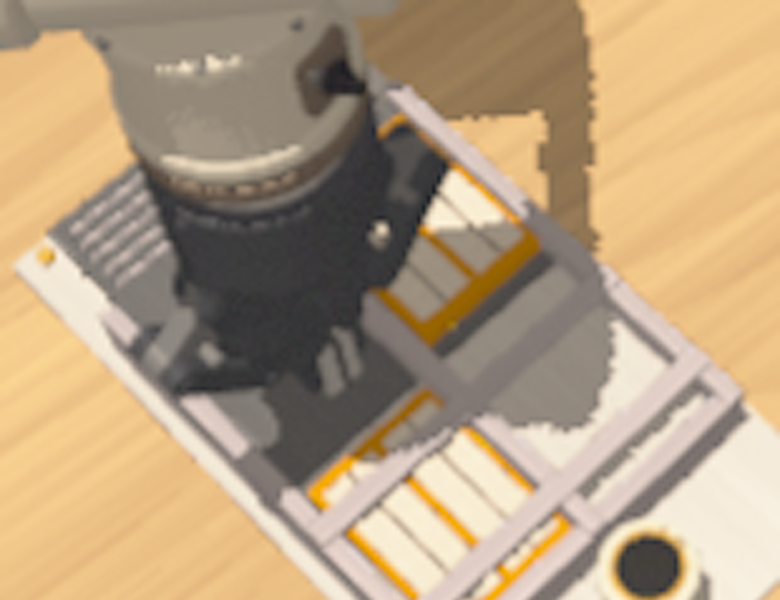

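Request:
{"fn": "drive_tool", "kwargs": {"moves": [0,-17.5,-10.3,0,0,0,0,0,-17.5,-10.3,0,0,0,0,0,-17.5,-10.3,0,0,0,0,0,-17.5,-10.3,0,0,0,0,0,-17.5,-10.3,0,0,0,0,0,-17.5,-10.3,0,0,0,0,0,-17.5,-10.3,0,0,0,0,0,0,0,0,0,0,0,0,0,0,0,0,0,0]}}

```text
time_s: 12.73
eef_pos: [451.7, -178.6, 39.3]
orientation: [-3.14, 0.002, 0.108]
wrist_force: [0.4, -0.2, -0.0]
grip_width: 0.2
```

```bash
python3 st.py -129.5 36 3; python3 - <<'E'
from h import *
s=r.snapshot("scene");cv2.imwrite("pics/f1s.png",s)
c=cv2.resize(s[260:400,150:320],(720,593),interpolation=cv2.INTER_CUBIC)[:600].astype(float)
cv2.imwrite("pics/f1.png",np.clip(255*(c/255)**.6,0,255).astype(np.uint8))
E
```

```text
12.7333 [ 451.69 -178.62   39.31] [-3.14  0.    0.11] F [ 0.44 -0.17 -0.04] 0.1501450951915768 q [-0.63  0.14  1.98  0.    1.02  0.84]
rack xy [-132.79   37.99]
to go tool [ 3.36  2.06 36.3 ]
```

View pics/f1.png

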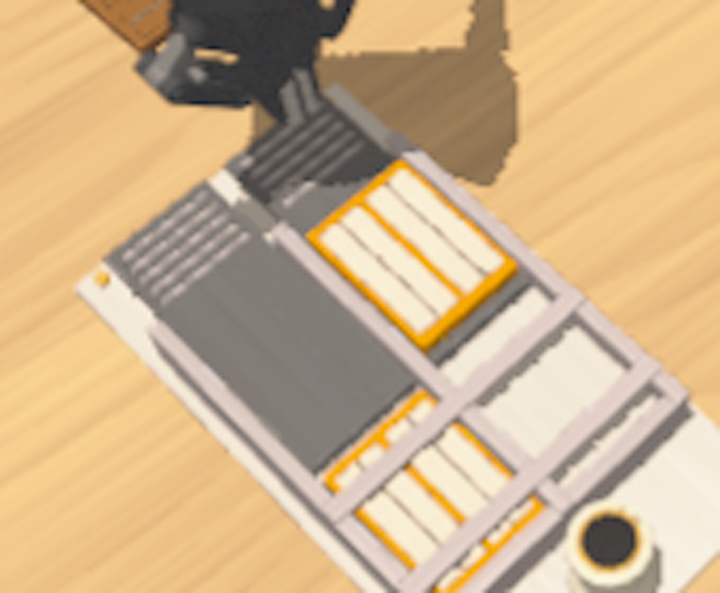

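Request:
{"fn": "drive_tool", "kwargs": {"moves": [0,2,1,10,0,0,0,0,1,1,10,0,0,0,0,0,0,10,0,0,0,0,0,0,5,0,0,0,0,0,0,2.5,0,0,0,0,0,0,2,0,0,0,0,0,0,2,0,0,0,0,0,0,0,0,0,0]}}

```text
time_s: 13.45
eef_pos: [456.2, -181.2, -1.0]
orientation: [-3.141, 0.0, 0.108]
wrist_force: [-2.1, 0.7, 3.9]
grip_width: -0.3
```

Request:
{"fn": "drive_tool", "kwargs": {"moves": [0,0,0,1.5,0,0,0,0,0,0,1,0,0,0,0,0,0,0,0,0,0]}}

```text
time_s: 13.7
eef_pos: [456.6, -181.4, -3.2]
orientation: [3.141, -0.0, 0.108]
wrist_force: [-2.1, 2.3, 4.2]
grip_width: -0.3
```

Request:
{"fn": "drive_tool", "kwargs": {"moves": [0,0,0,1.5,0,0,0,0,0,0,1,0,0,0,0,0,0,0,0.8,0,0,0,0,0,0,0,0,0,0]}}

```text
$.moves: bad value
```

Request:
{"fn": "drive_tool", "kwargs": {"moves": [0,0,0,1.5,0,0,0,0,0,0,1,0,0,0,0,0,0,1,0,0,0,0,0,0,0,0,0,0]}}

```text
time_s: 14.03
eef_pos: [456.6, -181.5, -6.5]
orientation: [3.141, -0.0, 0.108]
wrist_force: [-2.5, 2.1, 5.7]
grip_width: -0.2
```

Request:
{"fn": "drive_tool", "kwargs": {"moves": [0,0,0,1,0,0,0,0,0,0,0,0,0,0]}}

```text
time_s: 14.2
eef_pos: [456.7, -181.5, -6.9]
orientation: [3.141, -0.0, 0.108]
wrist_force: [-4.2, 2.5, 10.4]
grip_width: 0.4
```

```bash
python3 st.py -6 36 -7
```

```text
14.2 [ 456.67 -181.52   -6.95] [ 3.14 -0.    0.11] F [-4.21  2.51 10.43] 0.40883004323036265 q [-0.62  0.24  1.98 -0.    0.92  0.84]
rack xy [-128.15   34.57]
to go tool [122.15  -1.41   0.07]
```

Request:
{"fn": "drive_tool", "kwargs": {"moves": [0,6,-0.7,0.4,0,0,0,0,6,-0.5,0,0,0,0,0,6,0,0,0,0,0,0,6,0,0,0,0,0,0,5,0,0,0,0,0,0,5,0,0,0,0,0,0,5,0,0,0,0,0,0,5,0,0,0,0,0,0,5,0,0,0,0,0,0,5,0,0,0,0,0,0,0,0,0,0,0,0]}}

```text
time_s: 15.12
eef_pos: [509.7, -175.5, -6.8]
orientation: [3.14, 0.002, 0.109]
wrist_force: [-9.0, 0.1, 15.2]
grip_width: -0.1
```

```bash
python3 st.py -8 36 -7; python3 - <<'E'
from h import *
s=r.snapshot("scene");cv2.imwrite("pics/f2s.png",s)
c=cv2.resize(s[250:390,190:350],(680,595),interpolation=cv2.INTER_CUBIC)[:600].astype(float)
cv2.imwrite("pics/f2.png",np.clip(255*(c/255)**.6,0,255).astype(np.uint8))
E
```

```text
15.1167 [ 509.68 -175.46   -6.85] [3.14 0.   0.11] F [-9.03  0.12 15.21] -0.09766831154777579 q [-0.55  0.34  1.84 -0.    0.95  0.91]
rack xy [-74.8   34.87]
to go tool [66.8  -1.06  0.01]
```

View pics/f2.png

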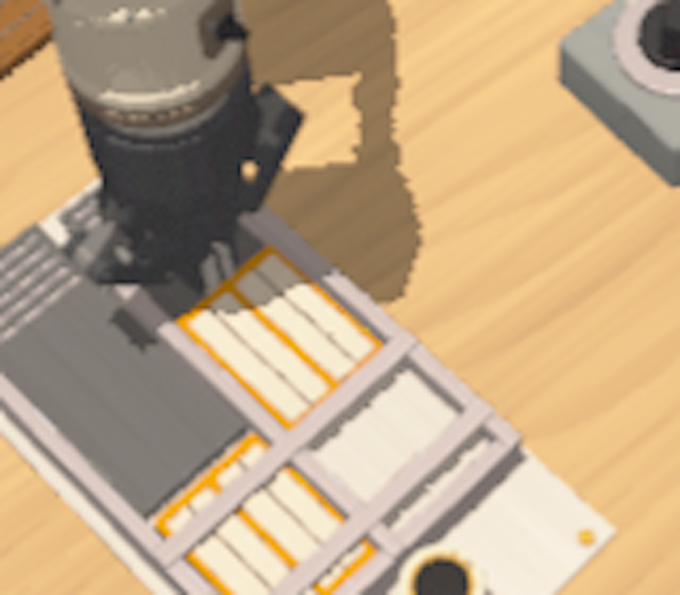

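Left holder is lowered and about to go under the bar. Continue.

Request:
{"fn": "drive_tool", "kwargs": {"moves": [0,5,-0.5,0,0,0,0,0,5,-0.5,0,0,0,0,0,5,0,0,0,0,0,0,5,0,0,0,0,0,0,5,0,0,0,0,0,0,5,0,0,0,0,0,0,5,0,0,0,0,0,0,5,0,0,0,0,0,0,5,0,0,0,0,0,0,5,0,0,0,0,0,0,5,0,0,0,0,0,0,5,0,0,0,0,0,0,3,0,0,0,0,0,0,0,0,0,0,0,0]}}

```text
time_s: 16.33
eef_pos: [572.2, -167.7, -6.6]
orientation: [3.14, 0.002, 0.109]
wrist_force: [-8.9, -0.5, 15.3]
grip_width: -0.0
```

```bash
python3 st.py -6.3 36 -7
```

```text
16.3333 [ 572.18 -167.73   -6.65] [3.14 0.   0.11] F [-8.91 -0.54 15.27] -0.04821742346208781 q [-0.49  0.47  1.68 -0.    1.    0.98]
rack xy [-11.82  35.81]
to go tool [ 5.52 -0.19  0.34]
```

Request:
{"fn": "drive_tool", "kwargs": {"moves": [0,2,0,0,0,0,0,0,2,0,0,0,0,0,0,0,0,0,0,0,0]}}

```text
time_s: 16.58
eef_pos: [575.8, -167.3, -6.6]
orientation: [3.14, 0.002, 0.109]
wrist_force: [-9.2, -0.4, 15.2]
grip_width: 0.3
```

Request:
{"fn": "drive_tool", "kwargs": {"moves": [0,0.7,0,0,0,0,0,0,0,0,0,0,0,0]}}

```text
time_s: 16.75
eef_pos: [575.8, -167.3, -6.6]
orientation: [3.14, 0.004, 0.109]
wrist_force: [-12.5, -0.9, 17.1]
grip_width: -0.2
```

Request:
{"fn": "drive_tool", "kwargs": {"moves": [0,0.7,0,0,0,0,0,0,0,0,0,0,0,0]}}

```text
time_s: 16.92
eef_pos: [576.9, -167.2, -6.7]
orientation: [3.14, 0.003, 0.109]
wrist_force: [-11.2, -1.5, 16.3]
grip_width: 0.0
```

```bash
python3 st.py -6.3 36 -7;  python3 - <<'E'
from h import *
s=r.snapshot("scene");cv2.imwrite("pics/f3s.png",s)
c=cv2.resize(s[290:390,220:350],(780,600),interpolation=cv2.INTER_CUBIC)[:600].astype(float)
cv2.imwrite("pics/f3.png",np.clip(255*(c/255)**.6,0,255).astype(np.uint8))
E
```

```text
16.9167 [ 576.88 -167.23   -6.65] [3.14 0.   0.11] F [-11.19  -1.46  16.31] 0.04041531771614579 q [-0.48  0.48  1.66 -0.    1.01  0.98]
rack xy [-7.1 35.8]
to go tool [ 0.8  -0.2   0.34]
```

View pics/f3.png

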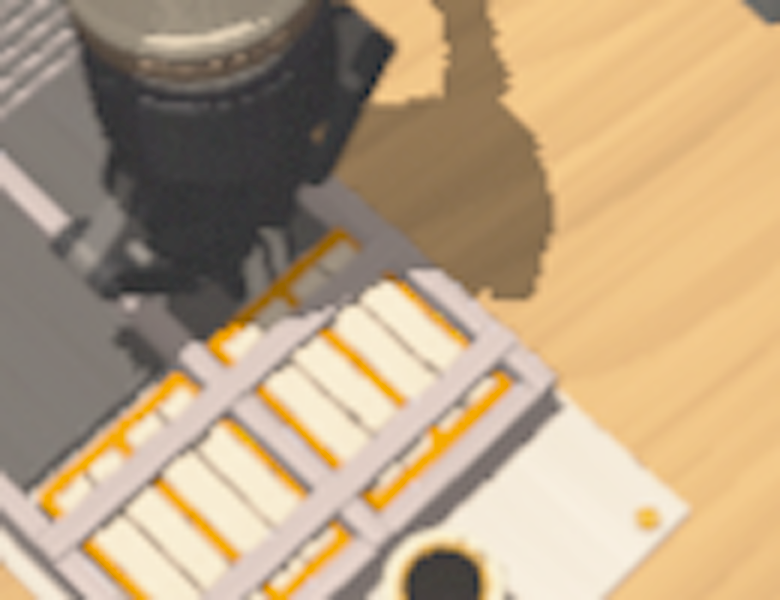

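Request:
{"fn": "drive_tool", "kwargs": {"moves": [0,-3,0,0,0,0,0,0,-2,0,0,0,0,0,0,0,0,-3,0,0,0,0,0,0,-3,0,0,0,0,0,0,-3,0,0,0,0,0,0,-10,0,0,0,0,0,0,-25,0,0,0,0,0,0,-35,0,0,0,0,0,0,-35,0,0,0,0,0,0,0,0,0,0,0]}}

```text
$.moves: bad value
```

```bash
python3 st.py; python3 - <<'E'
from h import *
s=r.snapshot("scene");cv2.imwrite("pics/g1s.png",s)
t=r.snapshot("top");cv2.imwrite("pics/g1t.png",t)
c=lambda s,x,y,w:cv2.resize(s[y:y+w,x:x+w],(400,400),interpolation=cv2.INTER_CUBIC)
cv2.imwrite("pics/g1.png",np.hstack([c(t,350,140,150),c(s,160,270,180)]))
E
```

```text
16.9667 [ 576.87 -167.24   -6.65] [3.14 0.   0.11] F [-11.48  -1.77  15.32] -0.08356725612987252 q [-0.48  0.48  1.66 -0.    1.01  0.98]
rack xy [-7.1  35.78]
```

View pics/g1.png

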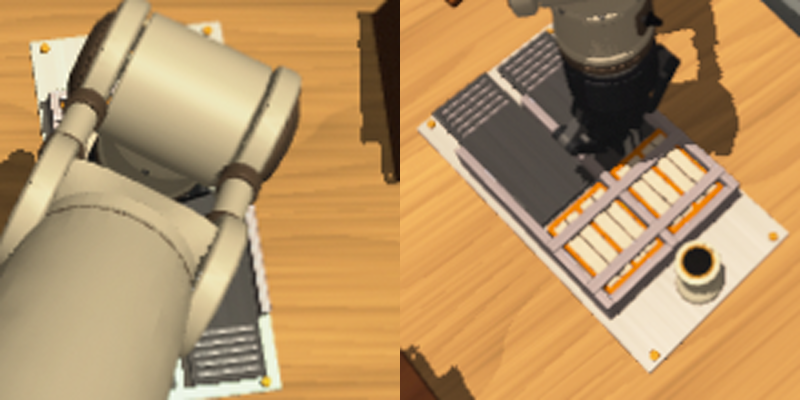

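View pics/g1t.png

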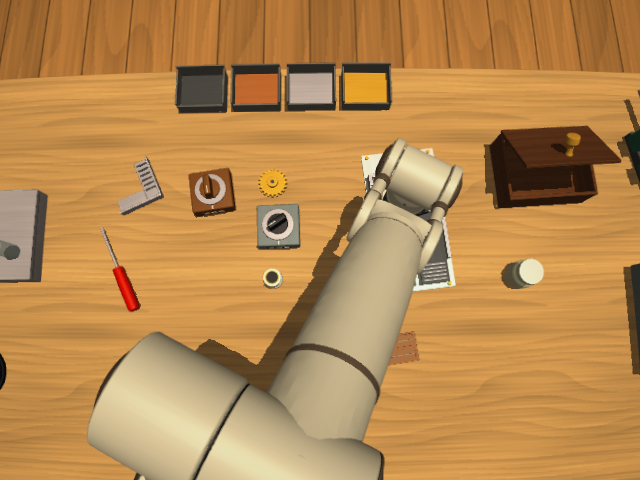

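Request:
{"fn": "drive_tool", "kwargs": {"moves": [0,-3,0,0,0,0,0,0,-2,0,0,0,0,0,0,0,0,-3,0,0,0,0,0,0,-3,0,0,0,0,0,0,-3,0,0,0,0,0,0,-10,0,0,0,0,0,0,-25,0,0,0,0,0,0,-35,0,0,0,0,0,0,-35,0,0,0]}}

```text
time_s: 17.82
eef_pos: [570.8, -165.6, 105.3]
orientation: [-3.139, 0.004, 0.108]
wrist_force: [0.4, -0.7, -0.0]
grip_width: 0.0
```

```bash
python3 st.py; python3 - <<'E'
from h import *
np.set_printoptions(precision=1,suppress=True)
# knob from initial clear pictures: bar top z=84
t=cv2.imread("pics/top0.png");s=cv2.imread("pics/scene0.png")
a=cv2.resize(t[210:240,262:294],None,fx=12,fy=12,interpolation=cv2.INTER_CUBIC)
b=cv2.resize(s[232:280,330:368],None,fx=10,fy=10,interpolation=cv2.INTER_CUBIC)
f=lambda c:np.clip(255*(c/255.)**.5,0,255).astype(np.uint8)
h=max(a.shape[0],b.shape[0]);P=lambda c:cv2.copyMakeBorder(c,0,h-c.shape[0],0,0,0)
cv2.imwrite("pics/k.png",np.hstack([P(f(a)),P(f(b))]));print(a.shape)
# disc ring: pale ring centroid/ellipse via saturation mask in top
E
```

```text
17.8167 [ 570.77 -165.58  105.29] [-3.14  0.    0.11] F [ 0.38 -0.67 -0.04] 0.014237281764096166 q [-0.49  0.31  1.63 -0.    1.21  0.98]
rack xy [-12.99  38.09]
(360, 384, 3)
```

View pics/k.png

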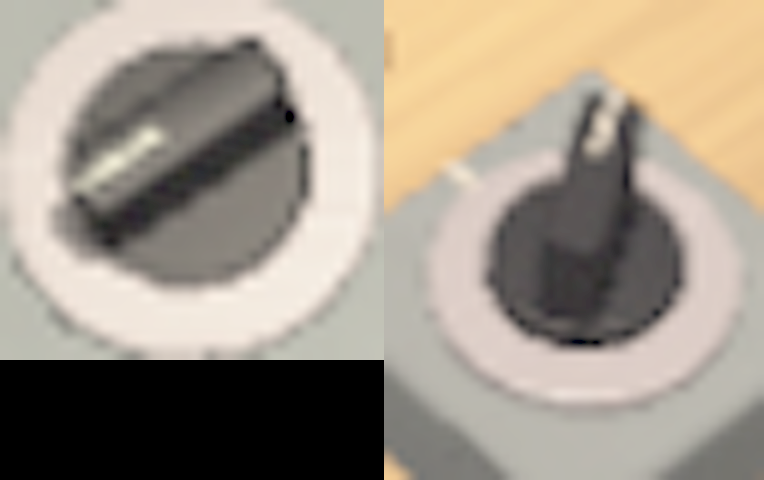

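```bash
python3 - <<'E'
from h import *
np.set_printoptions(precision=1,suppress=True)
T=lambda c:(np.array(c,float)+.5)/12+[262,210]-.5
S=lambda c:(np.array(c,float)-[384,0]+.5)/10+[330,232]-.5
print("disc top",plane("top",T([(65,165),(308,165),(186,42),(186,287),(186.5,164.5)]),52)[:,:2])
print("ring top",plane("top",T([(8,175),(374,175)]),40)[:,:2])
print("disc sc",plane("scene",S([(488,262),(683,262),(585,338),(585,262)]),52)[:,:2])
print("ring sc",plane("scene",S([(430,275),(740,275),(585,405)]),40)[:,:2])
b=plane("top",T([(72,185),(250,40),(112,222),(288,88),(75,188),(165,135)]),84)[:,:2]
print("bar",b, b[:4].mean(0))
for i,j in((1,0),(3,2),(5,4)): d=b[j]-b[i]; print(np.linalg.norm(d),"theta",np.arctan2(d[1],-d[0]))
# counter yaw
c=plane("top",np.array([(62,75),(336,62),(341,335),(66,338)])*60/400+[248,195]-.4,40)[:,:2]
print(c,c.mean(0));
for i,j in((0,3),(1,2)):d=c[i]-c[j];print(np.linalg.norm(d),np.arctan2(d[1],d[0]))
d=c[0]-c[1];print(np.linalg.norm(d),np.arctan2(-d[0],d[1]))
print("mark line front",plane("top",(np.array([(204,305),(204,330)])+.5)*60/400+[248,195]-.5,40)[:,:2])
E
```

```text
disc top [[563.  100.8]
 [562.5  58.3]
 [584.8  79.7]
 [541.   79.6]
 [562.8  79.6]]
ring top [[563.9 112.1]
 [563.1  47.4]]
disc sc [[554.2  61.4]
 [580.8  93.3]
 [582.1  64.1]
 [567.5  77.2]]
ring sc [[542.6  55.5]
 [585.4 106.8]
 [589.2  58.5]]
bar [[552.6  96.5]
 [577.4  66.3]
 [546.1  89.6]
 [569.   59.8]
 [552.1  95.9]
 [561.1  80.7]] [561.3  78.1]
39.03897149250653 theta 0.8826379884512257
37.54072054243386 theta 0.9171544938734726
17.679708401874834 theta 1.0379815050347978
[[604.  123.7]
 [607.1  35.9]
 [518.4  34.8]
 [518.5 121.7]] [562.  79.]
85.46869463979576 0.024082050055310472
88.66599934980458 0.01234320615485674
87.85135118877093 0.035223147474059656
mark line front [[528.6  78.1]
 [520.6  78.1]]
```

Request:
{"fn": "drive_tool", "kwargs": {"moves": [45,0,0,0,0,0,0.112,45,0,0,0,0,0,0.112,45,0,0,0,0,0,0.112,45,0,0,0,0,0,0.112,45,0,0,0,0,0,0.112,45,0,0,0,0,0,0.112,45,0,0,0,0,0,0.112,45,0,0,0,0,0,0.112,45,0,0,0,0,0,0.112,45,0,0,0,0,0,0]}}

```text
time_s: 18.65
eef_pos: [571.9, -166.1, 105.1]
orientation: [3.14, 0.002, -0.903]
wrist_force: [-0.0, 0.9, 0.4]
grip_width: 45.2
```

Request:
{"fn": "drive_tool", "kwargs": {"moves": [45,-24.3,-18.4,0,0,0,0,45,-24.3,-18.4,0,0,0,0,45,-24.3,-18.4,0,0,0,0,45,-24.3,-18.4,0,0,0,0,45,-24.3,-18.4,0,0,0,0,45,-24.3,-18.4,0,0,0,0,45,-24.3,-18.4,0,0,0,0,45,-24.3,-18.4,0,0,0,0,45,0,0,0,0,0,0,45,0,0,0,0,0,0]}}

```text
time_s: 19.48
eef_pos: [566.4, 78.6, 105.3]
orientation: [3.14, 0.001, -0.894]
wrist_force: [0.1, -1.6, 0.3]
grip_width: 44.8
```

```bash
cat >> h.py <<'E'
def togo(x,y,z):
    s=r.sense();Rm=R.from_euler('xyz',s["orientation"]).as_matrix()
    print("t",s["time_s"],"F",s["wrist_force"].round(1),"yaw",s["orientation"].round(3),"q",s["qpos"].round(2),"togo",(Rm.T@(np.array([x,y,z])-s["eef_pos"])).round(1))
def pic(name,n,x,y,w,h,k,g=.6):
    s=r.snapshot(n);cv2.imwrite(f"pics/{name}_full.png",s)
    c=cv2.resize(s[y:y+h,x:x+w],None,fx=k,fy=k,interpolation=cv2.INTER_CUBIC)
    cv2.imwrite(f"pics/{name}.png",np.clip(255*(c/255.)**g,0,255).astype(np.uint8))
E
python3 - <<'E'
from h import *
togo(565,78.3,35)
pic("k1","scene",270,170,140,130,4.5)
E
```

```text
t 19.4833 F [ 0.1 -1.6  0.3] yaw [ 3.14e+00  1.00e-03 -8.94e-01] q [-0.07  0.25  1.7  -0.    1.19  2.39] togo [-0.6  1.2 70.3]
```

View pics/k1.png

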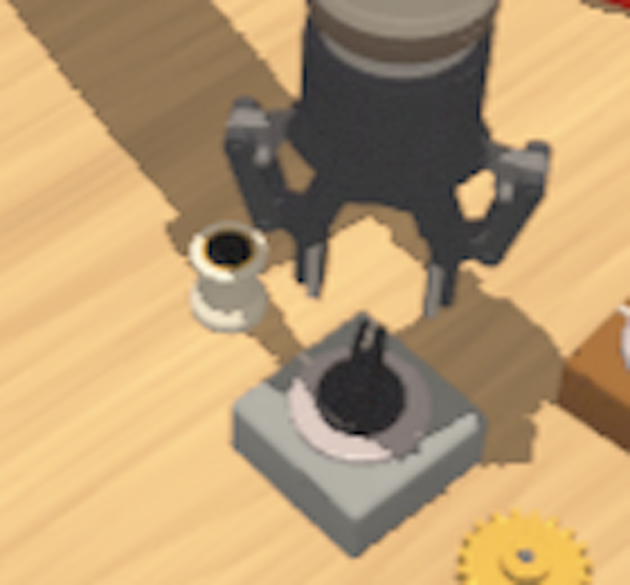

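Request:
{"fn": "drive_tool", "kwargs": {"moves": [45,-0.6,1.2,15,0,0,0,45,0,0,15,0,0,0,45,0,0,15,0,0,0,45,0,0,5,0,0,0,45,0,0,0,0,0,0]}}

```text
time_s: 19.95
eef_pos: [564.5, 75.9, 54.0]
orientation: [3.139, 0.002, -0.901]
wrist_force: [-0.0, 0.2, 0.4]
grip_width: 45.0
```

```bash
python3 - <<'E'
from h import *
togo(565,78.3,35)
pic("k2","scene",290,190,110,110,5.4)
E
```

```text
t 19.95 F [-0.   0.2  0.4] yaw [ 3.139e+00  2.000e-03 -9.010e-01] q [-0.08  0.32  1.74 -0.    1.09  2.39] togo [-1.5 -1.9 19. ]
```

View pics/k2.png

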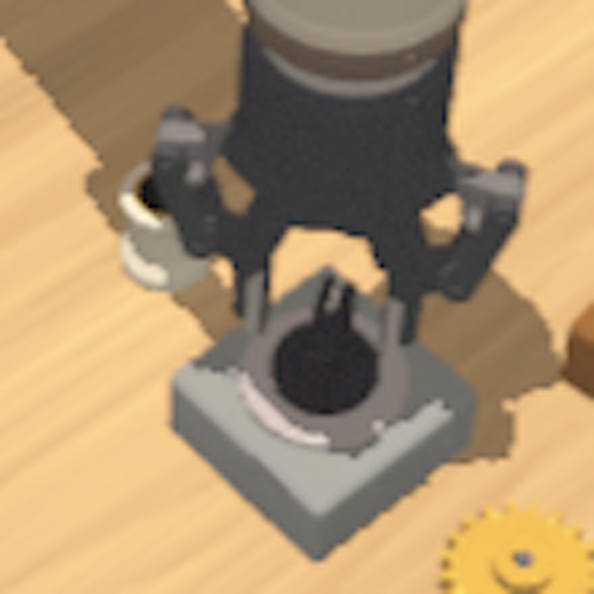

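Request:
{"fn": "drive_tool", "kwargs": {"moves": [45,-1.5,-1.5,8,0,0,0,45,0,0,8,0,0,0,45,0,0,3,0,0,0,45,0,0,0,0,0,0]}}

```text
time_s: 20.33
eef_pos: [565.3, 79.2, 35.6]
orientation: [3.14, 0.001, -0.9]
wrist_force: [-0.3, -0.1, -0.0]
grip_width: 45.2
```

```bash
python3 - <<'E'
from h import *
togo(565,78.3,35)
pic("k3","scene",310,210,80,90,6.6,.45)
E
```

```text
t 20.3333 F [-0.3 -0.1 -0. ] yaw [ 3.14e+00  1.00e-03 -9.00e-01] q [-0.07  0.34  1.74 -0.    1.06  2.4 ] togo [0.5 0.8 0.6]
```

View pics/k3.png

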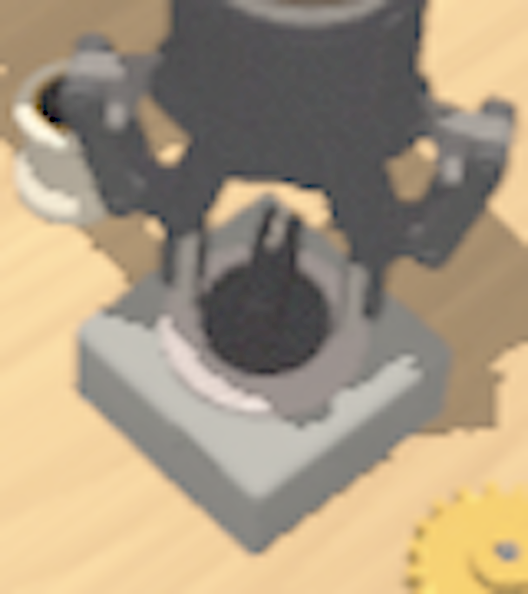

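Request:
{"fn": "drive_tool", "kwargs": {"moves": [25,0.3,0.5,0,0,0,0,20,0,0,0,0,0,0,17,0,0,0,0,0,0,15,0,0,0,0,0,0,12,0,0,0,0,0,0,12,0,0,0,0,0,0]}}

```text
time_s: 20.88
eef_pos: [565.2, 77.3, 37.3]
orientation: [3.138, -0.0, -0.899]
wrist_force: [-6.2, -6.6, 6.6]
grip_width: 13.1
```

```bash
python3 - <<'E'
from h import *
togo(565,78.3,35)
pic("k4","scene",310,210,80,90,6.6,.45)
E
```

```text
t 20.8833 F [-6.2 -6.6  6.6] yaw [ 3.138 -0.    -0.899] q [-0.07  0.34  1.74 -0.    1.06  2.4 ] togo [-0.9 -0.5  2.3]
```

View pics/k4.png

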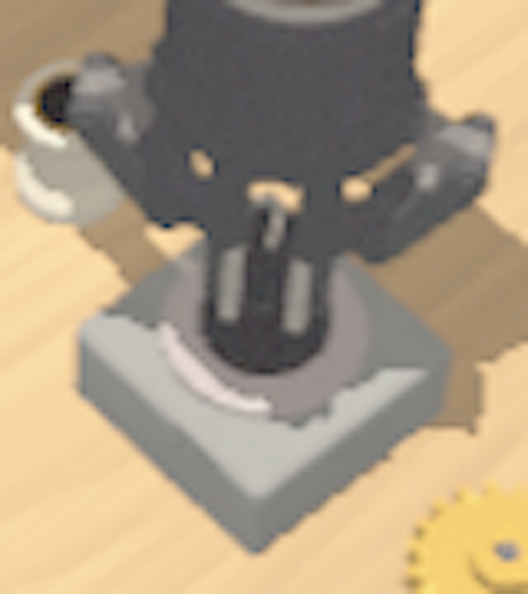

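Request:
{"fn": "drive_tool", "kwargs": {"moves": [12,0,0,-1.5,0,0,0,12,0,0,0,0,0,-0.08,12,0,0,0,0,0,-0.08,12,0,0,0,0,0,-0.08,12,0,0,0,0,0,-0.08,12,0,0,0,0,0,0]}}

```text
time_s: 21.43
eef_pos: [565.4, 77.7, 37.4]
orientation: [3.14, 0.0, -0.578]
wrist_force: [-0.2, -4.9, -5.9]
grip_width: 13.1
```

```bash
python3 - <<'E'
from h import *
togo(565,78.3,35);print(r.sense()["torque"],r.sense()["grip_width"])
pic("k5","scene",310,210,80,90,6.6,.45)
E
```

```text
t 21.4333 F [-0.2 -4.9 -5.9] yaw [ 3.14   0.    -0.578] q [-0.07  0.34  1.74 -0.    1.06  2.08] togo [-0.7 -0.3  2.4]
[-0.71855202 -0.20022283  0.02265781] 13.08988682781791
```

View pics/k5.png

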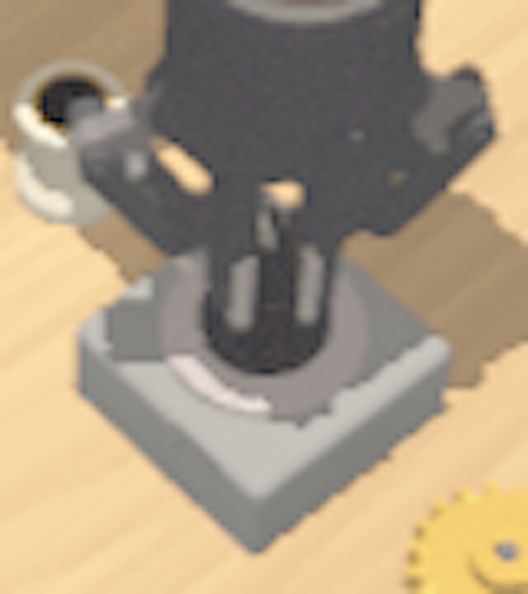

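Request:
{"fn": "drive_tool", "kwargs": {"moves": [12,0,0,0.7,0,0,-0.08,12,0,0,0,0,0,-0.08,12,0,0,0,0,0,-0.08,12,0,0,0,0,0,-0.08,12,0,0,0,0,0,-0.08,12,0,0,0,0,0,-0.08,12,0,0,0,0,0,0]}}

```text
time_s: 22.07
eef_pos: [565.7, 78.4, 37.3]
orientation: [3.141, 0.001, -0.1]
wrist_force: [-0.1, -4.0, -4.1]
grip_width: 13.0
```

```bash
python3 - <<'E'
from h import *
togo(565,78.3,35);print(r.sense()["torque"],r.sense()["grip_width"])
E
```

```text
t 22.0667 F [-0.1 -4.  -4.1] yaw [ 3.141e+00  1.000e-03 -1.000e-01] q [-0.07  0.34  1.74 -0.    1.06  1.6 ] togo [-0.7  0.1  2.3]
[-0.47944647  0.03428612  0.06659581] 13.013024400562717
```

Request:
{"fn": "drive_tool", "kwargs": {"moves": [12,0,0,0,0,0,-0.04,12,0,0,0,0,0,-0.03,12,0,0,0,0,0,0]}}

```text
time_s: 22.32
eef_pos: [565.6, 78.5, 37.3]
orientation: [3.141, 0.001, -0.033]
wrist_force: [-1.1, -3.0, -3.1]
grip_width: 12.9
```

```bash
python3 - <<'E'
from h import *
togo(565,78.3,35);print(r.sense()["torque"],r.sense()["grip_width"])
E
```

```text
t 22.3167 F [-1.1 -3.  -3.1] yaw [ 3.141e+00  1.000e-03 -3.300e-02] q [-0.07  0.34  1.74 -0.    1.06  1.53] togo [-0.6  0.2  2.3]
[-0.50873586  0.11392899  0.02410803] 12.883206748457889
```

Request:
{"fn": "drive_tool", "kwargs": {"moves": [12,0,0,0,0,0,-0.03,12,0,0,0,0,0,-0.02,12,0,0,0,0,0,0]}}

```text
time_s: 22.57
eef_pos: [565.7, 78.6, 37.3]
orientation: [3.141, 0.001, 0.019]
wrist_force: [-0.4, -2.8, -3.6]
grip_width: 13.2
```

```bash
python3 - <<'E'
from h import *
togo(565,78.3,35);print(r.sense()["torque"],r.sense()["grip_width"])
E
```

```text
t 22.5667 F [-0.4 -2.8 -3.6] yaw [3.141e+00 1.000e-03 1.900e-02] q [-0.07  0.34  1.74 -0.    1.06  1.48] togo [-0.7  0.3  2.3]
[-0.51050287  0.13813968  0.05317215] 13.163862320543053
```

Request:
{"fn": "drive_tool", "kwargs": {"moves": [12,0,0,0,0,0,-0.02,12,0,0,0,0,0,-0.02,12,0,0,0,0,0,0]}}

```text
time_s: 22.82
eef_pos: [565.7, 78.6, 37.4]
orientation: [-3.141, 0.001, 0.058]
wrist_force: [-1.9, -1.9, -2.7]
grip_width: 13.4
```

```bash
python3 - <<'E'
from h import *
togo(565,78.3,35);print(r.sense()["torque"],r.sense()["grip_width"])
E
```

```text
t 22.8167 F [-1.9 -1.9 -2.7] yaw [-3.141e+00  1.000e-03  5.800e-02] q [-0.07  0.34  1.74  0.    1.06  1.44] togo [-0.7  0.2  2.4]
[-0.52991348  0.31621949 -1.20635711] 13.376158947281162
```

Request:
{"fn": "drive_tool", "kwargs": {"moves": [12,0,0,0,0,0,0.015,12,0,0,0,0,0,0,18,0,0,0,0,0,0,30,0,0,0,0,0,0,45,0,0,0,0,0,0,45,0,0,0,0,0,0]}}

```text
time_s: 23.32
eef_pos: [566.8, 79.0, 38.3]
orientation: [-3.141, -0.002, 0.046]
wrist_force: [0.1, -0.4, -0.5]
grip_width: 44.6
```

Request:
{"fn": "drive_tool", "kwargs": {"moves": [45,0,0,-10,0,0,0,45,0,0,-20,0,0,0,45,0,0,-30,0,0,0,45,0,0,-30,0,0,0,45,0,0,-30,0,0,0,45,-30,0,0,0,0,0,45,-30,0,0,0,0,0,45,-30,0,0,0,0,0,45,-30,0,0,0,0,0,45,0,0,0,0,0,0]}}

```text
time_s: 24.15
eef_pos: [440.9, 73.9, 156.6]
orientation: [-3.141, 0.004, 0.046]
wrist_force: [0.8, 0.0, -0.7]
grip_width: 44.9
```

```bash
python3 - <<'E'
from h import *
togo(565,78.3,35)
t=r.snapshot("top");s=r.snapshot("scene")
cv2.imwrite("pics/z_t.png",t);cv2.imwrite("pics/z_s.png",s)
cv2.imwrite("pics/z_k.png",np.hstack([cv2.resize(t[195:255,248:308],(400,400),interpolation=cv2.INTER_CUBIC),cv2.resize(s[230:300,315:385],(400,400),interpolation=cv2.INTER_CUBIC)]))
E
```

```text
t 24.15 F [ 0.8  0.  -0.7] yaw [-3.141  0.004  0.046] q [-0.11 -0.13  2.   -0.    1.28  1.42] togo [124.7   1.4 121.1]
```

View pics/z_k.png

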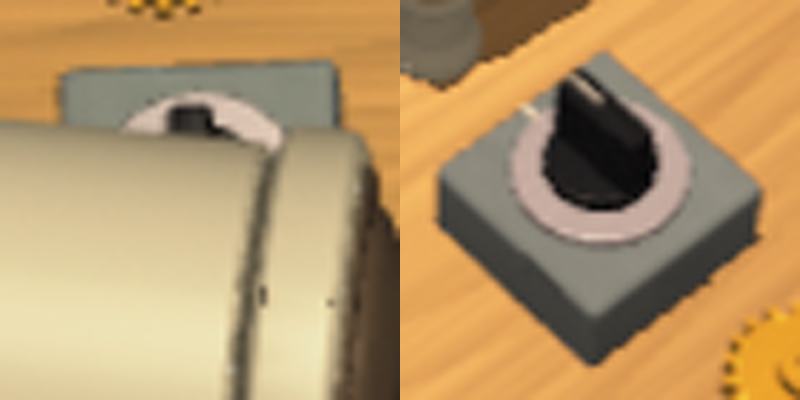

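View pics/z_t.png

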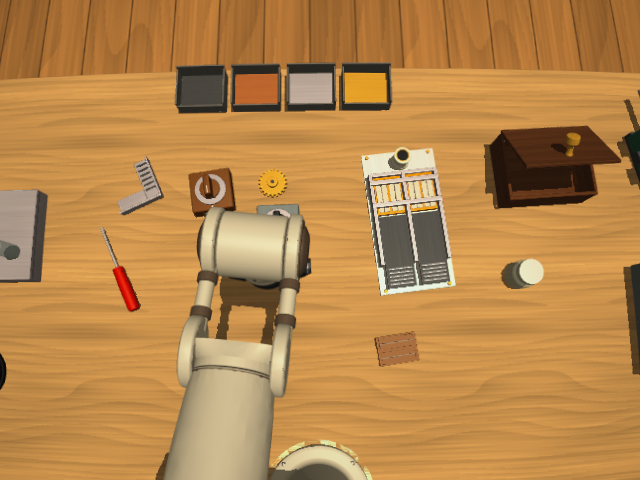

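View pics/z_s.png

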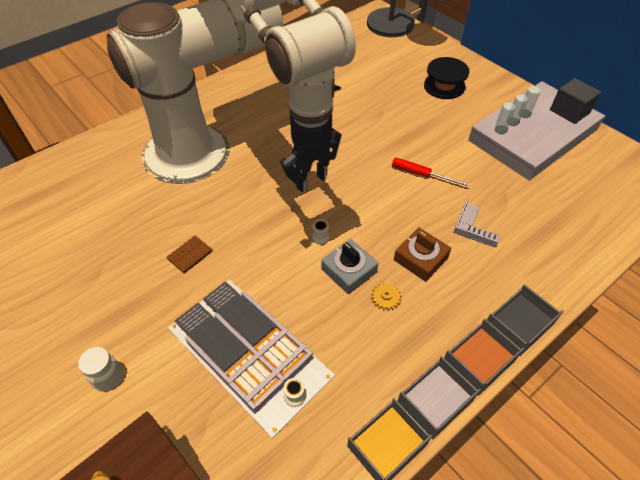

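Request:
{"fn": "drive_tool", "kwargs": {"moves": [45,-10,-30,0,0,0,0,45,-10,-30,0,0,0,0,45,-10,-30,0,0,0,0,45,-10,-30,0,0,0,0,45,0,-30,0,0,0,0,45,0,0,0,0,0,0]}}

```text
time_s: 24.75
eef_pos: [400.0, 225.7, 158.7]
orientation: [-3.139, -0.002, 0.05]
wrist_force: [-0.1, 0.5, -0.5]
grip_width: 45.0
```

```bash
python3 - <<'E'
from h import *
t=r.snapshot("top");s=r.snapshot("scene")
cv2.imwrite("pics/y_k.png",np.hstack([cv2.resize(t[195:255,248:308],(400,400),interpolation=cv2.INTER_CUBIC),cv2.resize(t[150:250,350:450],(400,400),interpolation=cv2.INTER_CUBIC)]))
cv2.imwrite("pics/y_s.png",cv2.resize(s[275:415,165:335],(720,593),interpolation=cv2.INTER_CUBIC))
E
```

```text
(no output)
```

View pics/y_k.png

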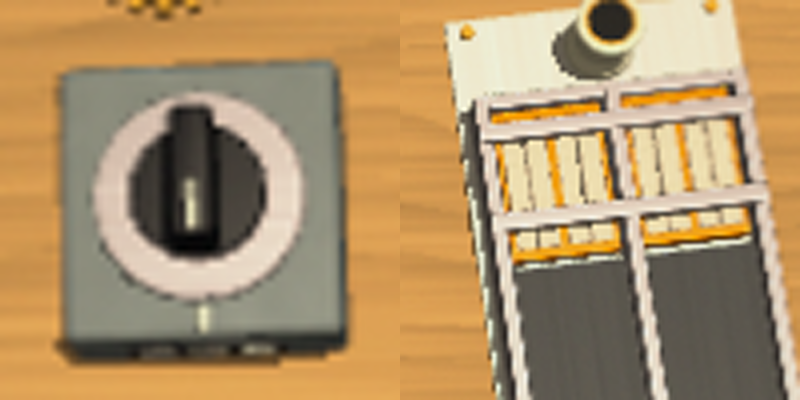

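View pics/y_s.png

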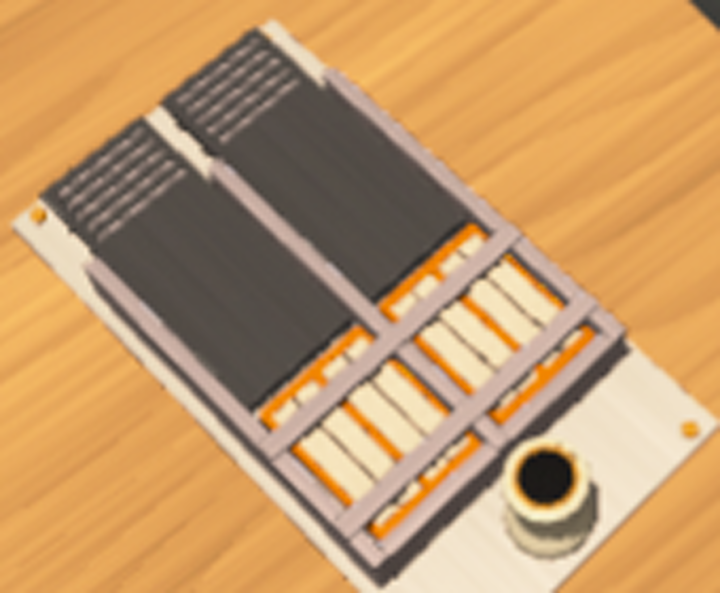

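```bash
python3 -c "
from rig import r
print(r.sign_off())"
```

```text
the job is handed in; nothing more can be done
None
```

I latched both title-strip holders into their slots, right lane first and then left. After that I turned the play counter's reset knob counter-clockwise to its zero stop and handed the job in at about 25 s, with the arm clear.

- **Holders:** the last pictures from both cameras show both sills up, each with a thin gap behind its holder. The right holder was pushed until it met the end wall, which puts its rear edge about 5 mm past the mouth, at the limit of the home range. The left holder was stopped about 4 mm past the mouth.
- **Knob:** a clear torque rise (about 1.2 N m) marked the stop. The top view shows the grip bar along the housing's axis with the white mark at the front.
- **Bystanders:** the other things look where they stood at the start. I judged this by eye from the pictures and did not measure it.

Three readings disagreed:

- **Tool height:** the reported tool height did not match contact. The fingertips met the raised sill with the TCP reading about 1 mm, not the expected 39.5 mm. I therefore set heights by force and camera, using the constant offset (about 38 mm) that this gave.
- **Cameras:** the two cameras differed by about 4 mm in x. I used their mean, and contact with the end wall confirmed it to about 0.3 mm.
- **Last sideways move:** I made the final move, after the job was done, to the left instead of the intended right. It touched nothing, and the wrist force stayed near zero.

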